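# Open the aroma bar: turn the ring-bound guide to the aroma page and set the scent wands

### The arm

A 6-joint arm with a two-finger parallel gripper is mounted at the origin on a cart in front of the work surface, level with it; the furniture and walls round the work are solid. World frame = base frame: x ahead of the robot, y to its left, z up, the work surface at z = 0. Lengths are in mm, angles in rad, forces in N, time in s.
With the tool pointing down it reaches from about 300 to 850 mm from the base axis. Payload 5.4 kg.
Tool frame: the origin (TCP) lies on the front face of the gripper's body, between the roots of the fingers; the fingertips stand 73 mm ahead of it and the grasp point (between the pads) lies 54 mm ahead of it; z points along the fingers, y is the line along which they close (so a half turn about z gives the same grasp; the last joint's range is limited). The gripper opens to 85 mm and grips with 20 to 120 N. Pads are 22 mm wide; open, the fingers measure 114 mm over their backs; the gripper's body (76 mm by 85 mm) begins 54 mm behind the grasp point. The pads swing forward as they close: fully open they stand 13 mm farther back than shut.
Start: joints at [0.917, 0.158, 1.597, -0, 1.386, -0.21], TCP at [246.898, 519.277, 303.899] pointing down, gripper open.
Joint ranges: [-2.91, 2.91], [-0.94, 2.29], [0.18, 2.7], [-1.29, 4.43], [0.17, 2.64], [-3, 3]. Speed limits (rad/s): [2.57, 2.57, 3.14, 3.14, 3.14, 3.14].

### API

Orientations are given as a unit quaternion [w, x, y, z].
In Python, from workcell import state, get_image, r gives the robot as it stands.
- The arm moves only by the tool apply_moves, never from a script. Its argument "plan" is text: rows parted by semicolons, each of 7 numbers parted by spaces: the opening, from 0 (shut) to 1 (fully open), then the shift along the tool's x, y, z in units of 2 cm (1.0 is 2 cm), then the turn, a rotation vector about the tool's x, y, z in units of 8 degrees (1.0 is 8 degrees). A call has 1 to 5 rows; each row shifts and turns the commanded pose from where the row before left it, along the tool's axes as they then stand; what a row does not reach is not made up. A row lasts 1/10 s, in which the tool goes at most 50 mm and 8.59 degrees, less where a joint would pass 70% of its speed; a pose out of reach is approached as far as the arm can. A call with a number of a shift or a turn outside -1 to 1 is refused whole. A call with a gripper value outside its range is refused whole. The fingers move at their own pace and stop on an object; "grip_force" is the grip in N (left out, the last holds). Time passes only in rows, so rows that do not move let the fingers close. It gives the time, the measured TCP pose, the force, the opening and the grip force at its end, in the units of the state.
- state(): the state, without advancing time (a new reading comes with each control period).
- get_image(name): name is "scene" or "top"; returns a dict with "frame" (400x640x3 uint8, blue, green, red), "mtx" (3x3 intrinsics, pixels), "position" and "orientation" of the camera in the world. Camera axes: x right, y up, looking along -z (the intrinsics and any distortion apply to the point x, -y, -z); pixel columns grow to the right and rows downward; lengths in mm; the calibration is good to about 2 mm. A picture is of the moment at which its call begins. There is no depth.
- r.job_done(): hands the job in; it is judged then, once.
The state is a dict: "clock": time; "q": joint angles; "qd": joint speeds; "joint_efforts": joint torques, N m; "tcp_pos": TCP position; "tcp_rot": TCP orientation; "force": force on the tool from outside, world axes, zero at the start; "ft_torque": the same for the moment, N m; "finger_gap": finger opening in mm; "finger_force": force on a finger pad.
Only numpy, scipy, OpenCV 4.12 (cv2) and the standard library are available. Lean on these libraries where they do the work, as an engineer would, in place of code of your own. Each camera call takes 0.05 s, during which the arm holds its last target. There are 200 camera calls.

### The job

Set up the aroma tasting. While the vials are still stoppered, turn both stiff leaves of the ring-bound guide right over to the left by their brass tabs, so that the aroma page with the four colour dots is up; then, for each scent wand in the rack, lift the stopper off the vial whose collar has the wand's colour, lay that stopper in the wooden tray, and push the wand down into the vial until it bottoms and its black mark is level with the mouth. Leave every vial standing, the others stoppered or their stoppers in the tray too, and do not disturb the brown gift box.

Things in the scene. Friction and masses are not known exactly. Their poses are not given: they have to be found in the camera images.
- leaf_1 (a joint): how far the guide's upper stiff leaf is turned across the rings, rad: 0 = lying on the right-hand page stack (brown title panel up), pi/2 = upright, pi = lying on the left-hand stack (plain text up). Light friction and damping; let go, it falls to whichever side it leans.
- leaf_2 (a joint): how far the guide's lower stiff leaf is turned across the rings, rad: 0 = lying on the right-hand page stack (tan panel up), pi/2 = upright, pi = lying on the left-hand stack (the aroma page with four colour dots up). Light friction and damping; let go, it falls to whichever side it leans. At the start it lies under leaf_1, which has to be turned before it or with it.
- guide_rings (a point): tasting guide: small dark ring binder lying open on the counter, fixed, 204 (y, across both covers) x 126 mm (x, along the spine); covers 3 mm thick, page stacks 19 mm high out to 92 mm from the spine, ring tops 40 mm up. This point: middle of the rings, 22 mm above the counter; both leaves turn about the line through it along this frame's x. At 0 a leaf points along its -y (right), at pi/2 along z.
- leaf_1_tab (a point): grip point on the brass index tab of leaf_1, at the -x (robot's) end of its outer edge (32 mm off the middle), 108 mm from the turning axis. Tab 30 mm wide along the spine (this frame's x), 26 mm long (y, +y towards the rings), 8 mm thick (z), all of it past leaf and stacks, about 17 mm clear of the counter when flat. Pinched across the 30 mm it pivots in the fingers, but may slip out near the top unless the hand leans along.
- leaf_2_tab (a point): grip point on the brass index tab of leaf_2, at the +x (far) end of its outer edge (32 mm off the middle), 108 mm from the turning axis. Tab 30 mm wide along the spine (this frame's x), 26 mm long (y, +y towards the rings), 8 mm thick (z), all of it past leaf and stacks, about 17 mm clear of the counter when flat. Pinched across the 30 mm it pivots in the fingers, but may slip out near the top unless the hand leans along.
- wand_rack: dark wooden rack, 136 (x) x 52 (y) x 84 mm high, fixed; origin under its centre. The wands hang by their flanges in four through holes in its top board, in a row along its x, 32 mm apart; their tips hang 18 mm above the counter.
- stopper_tray: shallow dark wooden tray for the stoppers, 86 x 86 mm, fixed, floor 5 mm thick, rim 16 mm high and 5 mm thick; origin under its centre
- wand_vanilla_handle (a point): centre of the ivory handle (12 mm across, 30 mm tall) of the vanilla scent wand, loose, 30 g, absent in some starts; z points up the wand. Below the handle a 16 mm brass flange, then a white 6 mm rod with tapered tip: flange underside 18 mm and tip 84 mm below this point, top of the handle 15 mm above it. The lower edge of the rod's black mark is 52 mm above the tip.
- wand_vanilla_tip (a point): tip of the vanilla wand's rod; z points up the wand
- wand_orange_handle (a point): centre of the orange handle (12 mm across, 30 mm tall) of the orange scent wand, loose, 30 g, absent in some starts; z points up the wand. Below the handle a 16 mm brass flange, then a white 6 mm rod with tapered tip: flange underside 18 mm and tip 84 mm below this point, top of the handle 15 mm above it. The lower edge of the rod's black mark is 52 mm above the tip.
- wand_orange_tip (a point): tip of the orange wand's rod; z points up the wand
- wand_pistachio_handle (a point): centre of the green handle (12 mm across, 30 mm tall) of the pistachio scent wand, loose, 30 g, absent in some starts; z points up the wand. Below the handle a 16 mm brass flange, then a white 6 mm rod with tapered tip: flange underside 18 mm and tip 84 mm below this point, top of the handle 15 mm above it. The lower edge of the rod's black mark is 52 mm above the tip.
- wand_pistachio_tip (a point): tip of the pistachio wand's rod; z points up the wand
- wand_berry_handle (a point): centre of the crimson handle (12 mm across, 30 mm tall) of the berry scent wand, loose, 30 g, absent in some starts; z points up the wand. Below the handle a 16 mm brass flange, then a white 6 mm rod with tapered tip: flange underside 18 mm and tip 84 mm below this point, top of the handle 15 mm above it. The lower edge of the rod's black mark is 52 mm above the tip.
- wand_berry_tip (a point): tip of the berry wand's rod; z points up the wand
- vial_vanilla_mouth (a point): centre of the mouth of the vanilla vial: amber glass on a turned wooden foot 46 mm across, 64 mm tall, 180 g, loose, ivory collar under the lip; z up. Funnel lip 14 mm wide, then a 9.6 mm blind bore, floor 52 mm below this point. A sprung wiper 20 mm down grips the rod: 1.5 to 3 N of push, it does not drop home by itself. Bottomed, the mark's lower edge is level with the mouth.
- stopper_vanilla_knob (a point): centre of the pale wooden knob (18 mm across, 14 mm tall) of the loose stopper that closes the vanilla vial at the start, 7 mm above the vial's mouth; a cork stem 8.6 mm across reaches 15 mm below the knob into the neck and lifts straight out; 14 g
- vial_orange_mouth (a point): centre of the mouth of the orange vial: amber glass on a turned wooden foot 46 mm across, 64 mm tall, 180 g, loose, orange collar under the lip; z up. Funnel lip 14 mm wide, then a 9.6 mm blind bore, floor 52 mm below this point. A sprung wiper 20 mm down grips the rod: 1.5 to 3 N of push, it does not drop home by itself. Bottomed, the mark's lower edge is level with the mouth.
- stopper_orange_knob (a point): centre of the pale wooden knob (18 mm across, 14 mm tall) of the loose stopper that closes the orange vial at the start, 7 mm above the vial's mouth; a cork stem 8.6 mm across reaches 15 mm below the knob into the neck and lifts straight out; 14 g
- vial_pistachio_mouth (a point): centre of the mouth of the pistachio vial: amber glass on a turned wooden foot 46 mm across, 64 mm tall, 180 g, loose, green collar under the lip; z up. Funnel lip 14 mm wide, then a 9.6 mm blind bore, floor 52 mm below this point. A sprung wiper 20 mm down grips the rod: 1.5 to 3 N of push, it does not drop home by itself. Bottomed, the mark's lower edge is level with the mouth.
- stopper_pistachio_knob (a point): centre of the pale wooden knob (18 mm across, 14 mm tall) of the loose stopper that closes the pistachio vial at the start, 7 mm above the vial's mouth; a cork stem 8.6 mm across reaches 15 mm below the knob into the neck and lifts straight out; 14 g
- vial_berry_mouth (a point): centre of the mouth of the berry vial: amber glass on a turned wooden foot 46 mm across, 64 mm tall, 180 g, loose, crimson collar under the lip; z up. Funnel lip 14 mm wide, then a 9.6 mm blind bore, floor 52 mm below this point. A sprung wiper 20 mm down grips the rod: 1.5 to 3 N of push, it does not drop home by itself. Bottomed, the mark's lower edge is level with the mouth.
- stopper_berry_knob (a point): centre of the pale wooden knob (18 mm across, 14 mm tall) of the loose stopper that closes the berry vial at the start, 7 mm above the vial's mouth; a cork stem 8.6 mm across reaches 15 mm below the knob into the neck and lifts straight out; 14 g
- ballotin_b_mid (a point): dark brown gift box tied with ivory ribbon, 61 x 86 x 63 mm, loose, standing behind the guide, not to be disturbed; centre

How it is judged (in metres and radians):
On the way, in this order (a step that is already met when the one before it is completed fails the run):
1. both leaves lie turned over on the left-hand stack, while every vial is still stoppered and every wand still in the rack (value of joint each of leaf_1, leaf_2 above 3 rad and distance between stopper_vanilla_knob and vial_vanilla_mouth below 0.02 m and distance between stopper_orange_knob and vial_orange_mouth below 0.02 m and distance between stopper_pistachio_knob and vial_pistachio_mouth below 0.02 m and distance between stopper_berry_knob and vial_berry_mouth below 0.02 m and distance of each of wand_vanilla_handle, wand_orange_handle, wand_pistachio_handle, wand_berry_handle from where it was at the start of the episode below 0.02 m), for 0.3 s.
2. every wand present is at the bottom of the vial of its colour (horizontal distance between wand_vanilla_tip and vial_vanilla_mouth below 0.006 m and z of wand_vanilla_tip in the frame of vial_vanilla_mouth below -0.048 m and angle between the z axis of wand_vanilla_tip and the z axis of vial_vanilla_mouth, either way round below 0.12 rad and horizontal distance between wand_orange_tip and vial_orange_mouth below 0.006 m and z of wand_orange_tip in the frame of vial_orange_mouth below -0.048 m and angle between the z axis of wand_orange_tip and the z axis of vial_orange_mouth, either way round below 0.12 rad and horizontal distance between wand_pistachio_tip and vial_pistachio_mouth below 0.006 m and z of wand_pistachio_tip in the frame of vial_pistachio_mouth below -0.048 m and angle between the z axis of wand_pistachio_tip and the z axis of vial_pistachio_mouth, either way round below 0.12 rad and horizontal distance between wand_berry_tip and vial_berry_mouth below 0.006 m and z of wand_berry_tip in the frame of vial_berry_mouth below -0.048 m and angle between the z axis of wand_berry_tip and the z axis of vial_berry_mouth, either way round below 0.12 rad), for 0.2 s.
At the end, for the whole second after the job is handed in: Both leaves over 3.0 rad. Each wand present in the vial of its colour, tip within 6 mm of the bore's axis and at least 48 mm below the mouth, in line with the bore within 0.12 rad. All vials upright (under 0.1 rad) on the counter. Each stopper in the tray or still closing its own vial (all of step 2 and value of joint each of leaf_1, leaf_2 above 3 rad and angle between each of vial_vanilla_mouth, vial_orange_mouth, vial_pistachio_mouth, vial_berry_mouth's own z axis and vertical below 0.1 rad and height (world z) of each of vial_vanilla_mouth, vial_orange_mouth, vial_pistachio_mouth, vial_berry_mouth below 0.072 m and ((horizontal distance between stopper_vanilla_knob and stopper_tray below 0.05 m and height (world z) of stopper_vanilla_knob below 0.045 m) or distance between stopper_vanilla_knob and vial_vanilla_mouth below 0.016 m) and ((horizontal distance between stopper_orange_knob and stopper_tray below 0.05 m and height (world z) of stopper_orange_knob below 0.045 m) or distance between stopper_orange_knob and vial_orange_mouth below 0.016 m) and ((horizontal distance between stopper_pistachio_knob and stopper_tray below 0.05 m and height (world z) of stopper_pistachio_knob below 0.045 m) or distance between stopper_pistachio_knob and vial_pistachio_mouth below 0.016 m) and ((horizontal distance between stopper_berry_knob and stopper_tray below 0.05 m and height (world z) of stopper_berry_knob below 0.045 m) or distance between stopper_berry_knob and vial_berry_mouth below 0.016 m)); the robot touches nothing.
It fails at once if the ribboned gift box is pushed more than 30 mm or tipped over (distance of ballotin_b_mid from where it was at the start of the episode above 0.03 m).
Of wand_vanilla, wand_orange, wand_pistachio, wand_berry only 2 to 4 are there at a start; the rules pass over those that are not, and their reading is None.
At some moment in a run one of vial_vanilla, vial_orange, vial_pistachio, vial_berry may be knocked a few centimetres aside while the robot is not near it.
It also fails if it takes over 210 s, if anything falls off the work surface, if the arm or the gripper's body presses on something with over 40 N, if the wrist force passes 120 N, or if a joint passes its speed limit or range.

## Working session

There is one attempt and no reset: what is moved stays moved. The work goes in short steps, Python scripts to look and compute and a tool call to move; the robot and the scene stay as the last step left them, time stands still between calls to the robot, and variables do not carry over. Pictures are saved under pics/ and viewed, at most 14 in all, crops included, and the job is handed in when it is done.

Besides the shell and the picture viewer there is one more tool, called in YAML: its name, and indented under it one key for each argument. apply_moves: Moves the arm, as the interface text tells. Its arguments: {"type":"object","properties":{"plan":{"type":"string"},"grip_force":{"type":"number"}},"required":["plan"]}

```bash
ls; mkdir -p pics
cat > h.py <<'E'
import numpy as np, cv2
from scipy.spatial.transform import Rotation as R
from workcell import state, get_image, r
def quat(q): return R.from_quat([q[1],q[2],q[3],q[0]])
def ray(im,u,v):
    K=np.array(im["mtx"]); p=np.linalg.inv(K)@[u,v,1]
    d=quat(im["orientation"]).apply([p[0],-p[1],-p[2]]); return np.array(im["position"],float),d
def onz(im,u,v,z):
    o,d=ray(im,u,v); return o+d*(z-o[2])/d[2]
def proj(im,P):
    p=quat(im["orientation"]).inv().apply(np.array(P,float)-im["position"]); p=np.array([p[0],-p[1],-p[2]])
    w=np.array(im["mtx"])@p; return w[:2]/w[2]
def tri(i1,uv1,i2,uv2):
    (o,d),(p,e)=ray(i1,*uv1),ray(i2,*uv2)
    s=np.linalg.lstsq(np.c_[d,-e],p-o,rcond=None)[0]; a=o+d*s[0]; b=p+e*s[1]; return (a+b)/2,np.linalg.norm(a-b)
def toolrows():
    s=state(); return np.array(s["tcp_pos"]),quat(s["tcp_rot"])
E
python3 - <<'E'
from h import *
for n in("scene","top"):
    im=get_image(n); cv2.imwrite(f"pics/{n}0.png",im["frame"]); print(n,im["mtx"],im["position"],im["orientation"],im.keys())
s=state(); print(s); print(quat(s["tcp_rot"]).as_matrix().round(3))
E
```

```text
pics
scene [[450.56316975   0.         320.0925429 ]
 [  0.         450.56316975 202.20648299]
 [  0.           0.           1.        ]] [  4.45304525 -50.81895603 763.11518372] [ 0.83949054  0.32744823 -0.16153733 -0.40241643] dict_keys(['frame', 'mtx', 'position', 'orientation'])
top [[518.53096974   0.         316.1675303 ]
 [  0.         518.53096974 200.74301075]
 [  0.           0.           1.        ]] [419.50703325 323.72136815 931.10399239] [ 0.71466915  0.03897073 -0.01889055 -0.69812065] dict_keys(['frame', 'mtx', 'position', 'orientation'])
{'clock': 0.1, 'q': array([ 9.16933432e-01,  1.58982253e-01,  1.59811833e+00,  1.29686647e-05,
        1.38620514e+00, -2.10104857e-01]), 'qd': array([-1.39195486e-05, -4.01540585e-03, -3.50809925e-03, -8.42951572e-04,
        1.00212755e-03,  7.64264130e-05]), 'joint_efforts': array([-9.13781441e-04, -3.96988571e+01, -3.32339466e+01, -2.44804205e-04,
        4.19070842e-03, -6.35630471e-06]), 'tcp_pos': array([246.62366161, 518.95501255, 303.01135394]), 'tcp_rot': array([-3.64395750e-04,  2.20064052e-01,  9.75485048e-01, -7.75182285e-04]), 'force': array([ 0.6131385 ,  0.13993323, -0.76649638]), 'ft_torque': array([0.03644536, 0.00328459, 0.0341126 ]), 'finger_force': 0.0, 'finger_gap': 85.56105723617313}
[[-0.903  0.429 -0.001]
 [ 0.429  0.903 -0.001]
 [ 0.    -0.002 -1.   ]]
```

View pics/scene0.png

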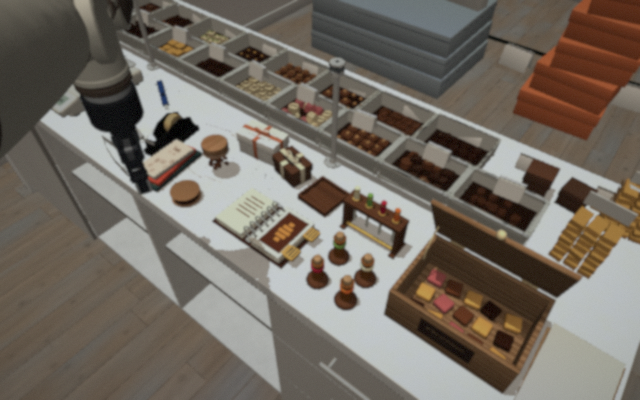

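View pics/top0.png

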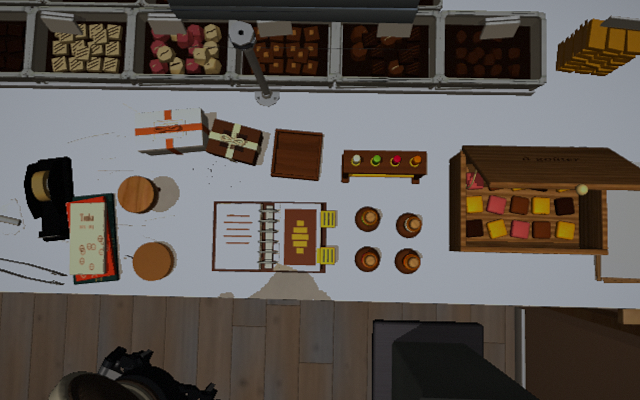

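Scene: four wands in the rack (top 356/377/397/416,159: ivory, green, crimson, orange). The guide's tabs are at (328,257) for leaf_1 and (328,218) for leaf_2. The stoppers are at about (367,214), (409,222), (367,257) and (408,260), the tray at (298,155). Collars in scene: crimson (317,265), green (340,243), orange (347,287), ivory (367,266).

Run:
```python
from h import *
t=get_image("top"); s=get_image("scene")
f=t["frame"]; hsv=cv2.cvtColor(f,cv2.COLOR_BGR2HSV)
def comps(m,roi,amin=15):
    x0,y0,x1,y1=roi; n,l,st,c=cv2.connectedComponentsWithStats(m[y0:y1,x0:x1].astype(np.uint8))
    return [(c[i]+[x0,y0],st[i]) for i in range(1,n) if st[i][4]>=amin]
print("tabs")
for c,st in comps((hsv[...,0]>20)&(hsv[...,0]<35)&(hsv[...,1]>120)&(hsv[...,2]>120),(315,200,345,275),40): print(c.round(1),st,onz(t,*c,21).round(1))
print("knobs")
for roi in((350,200,385,232),(392,205,428,240),(350,240,385,275),(392,245,428,278)):
    x0,y0,x1,y1=roi; 
    for c,st in comps((hsv[...,2]>130)&(hsv[...,1]>60),roi): print(c.round(1),st[2:],onz(t,*c,78).round(1), "scene px",proj(s,onz(t,*c,71)).round())
print("rack wands")
sat=(hsv[...,1]>100)&(hsv[...,2]>100)
for c,st in comps(sat|((hsv[...,2]>150)),(346,152,424,168)): print(c.round(1),st,onz(t,*c,117).round(1))
for n,(u,v,z) in dict(tray0=(277,129,16),tray1=(322,131,16),tray2=(320,179,16),tray3=(272,177,16),ringtop=(269,205,40),ringbot=(268,269,40),cov0=(214,202,3),cov1=(326,203,3),cov2=(325,272,3),cov3=(212,270,3),bx=(236,141,63),rk0=(343,150,84),rk1=(427,150,84)).items(): print(n,onz(t,u,v,z).round(1))
z=f[190:290,195:435]; cv2.imwrite("pics/z0.png",cv2.resize(z,None,fx=3.3,fy=3.3,interpolation=cv2.INTER_CUBIC))
```

```text
tabs
[327.4 218.6] [  6  11  14  17 182] [462.9 330.   21. ]
[324.7 255.2] [  2  47  18  17 211] [398.9 333.3  21. ]
knobs
[370.2 216.6] [ 8  8 47] [465.  259.4  78. ] scene px [341. 235.]
[414.7 223.7] [ 8  8 49] [455.2 186.7  78. ] scene px [369. 258.]
[369.8 260.4] [ 8  8 47] [393.6 258.9  78. ] scene px [318. 259.]
[405.4 264.1] [ 5 10 15] [389.1 201.1  78. ] scene px [341. 277.]
[413.4 262.5] [ 8  8 52] [392.  188.1  78. ] scene px [348. 280.]
rack wands
[355.2 160. ] [ 5  3  9 11 52] [552.  287.6 117. ]
[375.1 159.9] [24  3 10 11 57] [552.8 256.1 117. ]
[395.3 159.9] [44  3 11 12 64] [553.6 224.2 117. ]
[415.3 160.5] [63  4 12 11 71] [553.2 192.9 117. ]
tray0 [621.9 424.2  16. ]
tray1 [619.8 343.3  16. ]
tray2 [533.2 344.8  16. ]
tray3 [535.  430.4  16. ]
ringtop [483.1 431.3  40. ]
ringbot [373.4 429.5  40. ]
cov0 [489.  535.5   3. ]
cov1 [491.7 333.3   3. ]
cov2 [368.8 332.2   3. ]
cov3 [367.1 534.1   3. ]
bx [589.5 488.4  63. ]
rk0 [573.7 306.4  84. ]
rk1 [576.4 168.5  84. ]
```

View pics/z0.png

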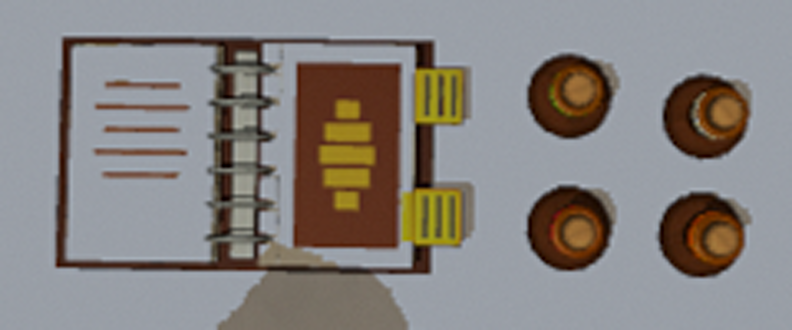

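Collar colours match the stoppers: green (465,259), ivory (455,187), crimson (394,259), orange (392,188) mm. I'll lift leaf_2's tab, which carries leaf_1 along on top of it. First I align the hand.

apply_moves:
  plan: "0.6 0 0 0 0 0 1;0.6 0 0 0 0 0 1;0.6 0 0 0 0 0 1;0.6 0 0 0 0 0 1;0.6 0 0 0 0 0 1"
  grip_force: 40

```text
clock: 0.7
tcp_pos: [246.8, 519.2, 303.6]
tcp_rot: [-0.0, 0.543, 0.84, -0.0]
force: [-0.3, -0.0, -0.3]
finger_gap: 51.3
finger_force: 0.0
```

apply_moves:
  plan: "0.6 0 0 0 0 0 1;0.6 0 0 0 0 0 1;0.6 0 0 0 0 0 1;0.6 0 0 0 0 0 0.07;0.6 0 0 0 0 0 0"

```text
clock: 1.2
tcp_pos: [246.9, 519.2, 303.7]
tcp_rot: [0.0, 0.706, 0.708, -0.0]
force: [-0.6, -0.2, 0.4]
finger_gap: 51.2
finger_force: 0.0
```

apply_moves:
  plan: "0.6 -0.9 1 0 0 0 0;0.6 -0.9 1 0 0 0 0;0.6 -0.9 1 0 0 0 0;0.6 -0.9 1 0 0 0 0;0.6 -0.9 1 0 0 0 0"

```text
clock: 1.7
tcp_pos: [347.6, 428.5, 303.9]
tcp_rot: [0.0, 0.706, 0.708, -0.0]
force: [0.0, -0.3, -0.2]
finger_gap: 51.1
finger_force: 0.0
```

apply_moves:
  plan: "0.6 -0.9 1 0 0 0 0;0.6 -0.9 1 0 0 0 0;0.6 -0.9 1 0 0 0 0;0.6 -0.9 1 0 0 0 0;0.6 -0.9 1 0 0 0 0"

```text
clock: 2.2
tcp_pos: [447.6, 338.5, 303.9]
tcp_rot: [-0.0, 0.706, 0.708, 0.0]
force: [0.8, 0.1, -0.0]
finger_gap: 51.2
finger_force: 0.0
```

apply_moves:
  plan: "0.6 -0.9 0.8 0 0 0 0;0.6 0 0 0 0 0 0;0.6 0 0 0 0 0 0"

```text
clock: 2.5
tcp_pos: [462.9, 321.3, 303.8]
tcp_rot: [-0.0, 0.707, 0.707, -0.0]
force: [-0.4, 0.2, -1.0]
finger_gap: 51.5
finger_force: 0.0
```

apply_moves:
  plan: "0.6 0 0 1 0 0 0;0.6 0 0 1 0 0 0;0.6 0 0 1 0 0 0;0.6 0 0 1 0 0 0;0.6 0 0 1 0 0 0"

```text
clock: 3.0
tcp_pos: [461.9, 322.4, 203.2]
tcp_rot: [-0.0, 0.706, 0.708, 0.0]
force: [-0.5, -0.1, 0.1]
finger_gap: 51.7
finger_force: 0.0
```

apply_moves:
  plan: "0.6 0 0 1 0 0 0;0.6 0 0 1 0 0 0;0.6 0 0 1 0 0 0;0.6 0 0 1 0 0 0;0.6 0 0 0.7 0 0 0"

```text
clock: 3.5
tcp_pos: [461.5, 322.1, 108.5]
tcp_rot: [-0.0, 0.706, 0.708, -0.001]
force: [-0.3, -0.3, -0.0]
finger_gap: 51.0
finger_force: 0.0
```

apply_moves:
  plan: "0.6 0 0 0.7 0 0 0;0.6 0 0 0.5 0 0 0;0.6 0 0 0.3 0 0 0;0.6 0 0 0.1 0 0 0;0.6 0 0 0 0 0 0"

```text
clock: 4.0
tcp_pos: [463.1, 321.4, 78.1]
tcp_rot: [0.0, 0.707, 0.707, 0.0]
force: [0.5, 0.4, 0.3]
finger_gap: 51.1
finger_force: 0.0
```

apply_moves:
  plan: "0.1 0 0 0 0 0 0;0.1 0 0 0 0 0 0;0.1 0 0 0 0 0 0;0.1 0 0 0 0 0 0;0.1 0 0 0 0 0 0"

```text
clock: 4.5
tcp_pos: [463.5, 321.5, 78.6]
tcp_rot: [0.0, 0.707, 0.707, 0.001]
force: [-0.3, -0.6, 4.1]
finger_gap: 28.6
finger_force: 39.7
```

Run:
```python
from h import *
a=get_image("top")["frame"][150:300,250:450]; b=get_image("scene")["frame"][160:310,220:420]
cv2.imwrite("pics/a1.png",cv2.resize(np.hstack([a,b]),None,fx=2,fy=2))
```

```text
(no output)
```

View pics/a1.png

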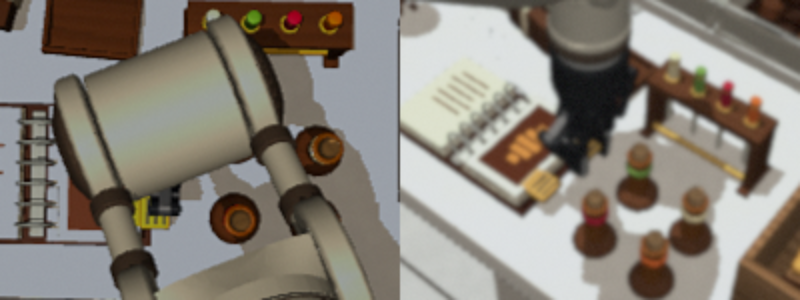

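Gripped on leaf_2's tab. Computing the arc in tool axes.

Run:
```python
from h import *
ay,az,r0=432.5,22,111; 
def pose(th):
    ph=.48*th; t,p=np.radians([th,ph])
    P=np.array([ay-r0*np.cos(t),az+r0*np.sin(t)]); return P+56*np.array([np.sin(p),np.cos(p)]),p
for i in range(23):
    a,p=pose(5*i); b,q=pose(5*i+5); d=b-a
    # tool x=(cos p,-sin p) in (y,z); tool z=(-sin p,-cos p)
    print(5*i+5, round((d@[np.cos(p),-np.sin(p)])/20,2), round((d@[-np.sin(p),-np.cos(p)])/20,2), b.round())
```

```text
5 0.14 -0.48 [324.  88.]
10 0.16 -0.48 [328.  97.]
15 0.18 -0.48 [332. 106.]
20 0.2 -0.47 [338. 115.]
25 0.23 -0.47 [344. 124.]
30 0.25 -0.46 [350. 132.]
35 0.27 -0.46 [358. 139.]
40 0.29 -0.45 [366. 146.]
45 0.31 -0.44 [375. 153.]
50 0.33 -0.43 [384. 158.]
55 0.35 -0.42 [394. 163.]
60 0.37 -0.41 [404. 167.]
65 0.39 -0.4 [415. 171.]
70 0.4 -0.39 [426. 173.]
75 0.42 -0.37 [437. 175.]
80 0.44 -0.36 [448. 175.]
85 0.45 -0.35 [459. 175.]
90 0.47 -0.33 [471. 174.]
95 0.48 -0.31 [482. 172.]
100 0.5 -0.3 [493. 169.]
105 0.51 -0.28 [504. 165.]
110 0.52 -0.26 [515. 160.]
115 0.54 -0.24 [525. 155.]
```

apply_moves:
  plan: "0.1 0.14 0 -0.48 0 -0.3 0;0.1 0.16 0 -0.48 0 -0.3 0;0.1 0.18 0 -0.48 0 -0.3 0;0.1 0.2 0 -0.47 0 -0.3 0;0.1 0.23 0 -0.47 0 -0.3 0"

```text
clock: 5.1
tcp_pos: [463.2, 343.2, 123.2]
tcp_rot: [0.075, 0.703, 0.703, -0.074]
force: [2.7, 0.7, -3.6]
finger_gap: 29.0
finger_force: 39.9
```

apply_moves:
  plan: "0.1 0.25 0 -0.46 0 -0.3 0;0.1 0.27 0 -0.46 0 -0.3 0;0.1 0.29 0 -0.45 0 -0.3 0;0.1 0.31 0 -0.44 0 -0.3 0;0.1 0.33 0 -0.43 0 -0.3 0"

```text
clock: 5.6
tcp_pos: [463.1, 383.1, 157.3]
tcp_rot: [0.148, 0.691, 0.691, -0.149]
force: [2.0, -2.5, -2.4]
finger_gap: 28.6
finger_force: 41.4
```

Run:
```python
from h import *
a=get_image("top")["frame"][150:300,210:410]; b=get_image("scene")["frame"][140:290,200:400]
cv2.imwrite("pics/a2.png",cv2.resize(np.hstack([a,b]),None,fx=2,fy=2)); s=state(); print(s["finger_gap"],s["force"],s["q"].round(2))
```

```text
29.04035147556604 [ 2.47697613 -4.31042309  1.49625302] [ 0.62  0.55  1.44 -0.34  1.41  0.72]
```

View pics/a2.png

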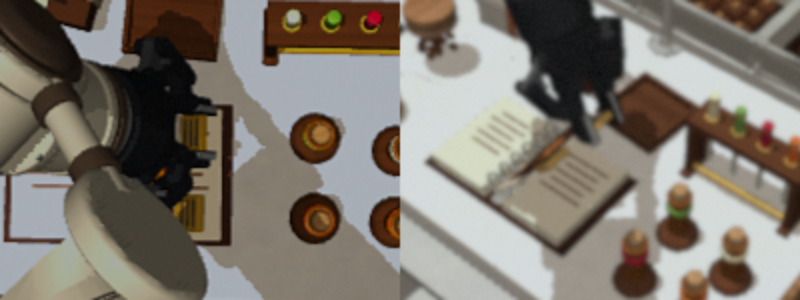

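Both leaves are rising together, and the right-hand stack shows plain text beneath them. Continue the arc.

apply_moves:
  plan: "0.1 0.35 0 -0.42 0 -0.3 0;0.1 0.37 0 -0.41 0 -0.3 0;0.1 0.39 0 -0.4 0 -0.3 0;0.1 0.4 0 -0.39 0 -0.3 0;0.1 0.42 0 -0.37 0 -0.3 0"

```text
clock: 6.2
tcp_pos: [462.9, 435.5, 173.4]
tcp_rot: [0.219, 0.672, 0.672, -0.22]
force: [1.1, -3.8, 1.6]
finger_gap: 28.9
finger_force: 43.6
```

apply_moves:
  plan: "0.1 0.44 0 -0.36 0 -0.3 0;0.1 0.45 0 -0.35 0 -0.3 0;0.1 0.47 0 -0.33 0 -0.3 0;0.1 0.48 0 -0.31 0 -0.3 0;0.1 0.5 0 -0.3 0 -0.3 0"

```text
clock: 6.7
tcp_pos: [462.7, 492.5, 167.9]
tcp_rot: [0.288, 0.646, 0.645, -0.29]
force: [-0.6, -3.2, 2.3]
finger_gap: 28.6
finger_force: 44.9
```

apply_moves:
  plan: "0.1 0.51 0 -0.28 0 -0.3 0;0.1 0.52 0 -0.26 0 -0.3 0;0.1 0.54 0 -0.24 0 -0.3 0;0.1 0 0 0 0 0 0"

```text
clock: 7.1
tcp_pos: [462.4, 525.9, 153.9]
tcp_rot: [0.329, 0.626, 0.626, -0.328]
force: [-2.5, -0.7, 5.6]
finger_gap: 28.7
finger_force: 48.3
```

Run:
```python
from h import *
a=get_image("top")["frame"][150:300,210:410]; b=get_image("scene")["frame"][140:290,200:400]
cv2.imwrite("pics/a3.png",cv2.resize(np.hstack([a,b]),None,fx=2,fy=2)); s=state(); print(s["finger_gap"],s["force"],s["q"].round(2))
```

```text
28.596414512067273 [-3.1559146  -0.78042784  5.3692988 ] [ 0.86  1.15  0.66 -0.65  2.06  0.77]
```

View pics/a3.png

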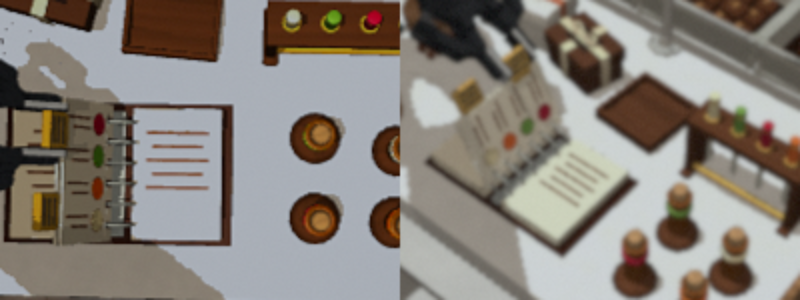

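Both leaves are past vertical and the four-dot page shows. Release, then retreat upward.

apply_moves:
  plan: "0.6 0 0 0 0 0 0;0.6 0 0 0 0 0 0;0.6 0 0 0 0 0 0;0.6 0 0 -0.5 0 0 0;0.6 0 0 -1 0 0 0"

```text
clock: 7.7
tcp_pos: [463.1, 548.9, 170.1]
tcp_rot: [0.327, 0.626, 0.627, -0.329]
force: [0.7, -0.1, -0.6]
finger_gap: 51.0
finger_force: 0.0
```

apply_moves:
  plan: "0.6 -0.8 0 -0.6 0 0.6 0;0.6 -0.8 0 -0.6 0 0.9 0;0.6 -0.7 0 -0.7 0 0.9 0;0.6 -0.6 0 -0.8 0 0.9 0;0.6 -0.5 0 -0.8 0 0.9 0"

```text
clock: 8.2
tcp_pos: [462.9, 547.9, 271.3]
tcp_rot: [0.131, 0.695, 0.695, -0.13]
force: [0.1, 0.0, -0.8]
finger_gap: 51.6
finger_force: 0.0
```

apply_moves:
  plan: "0.5 -0.4 0 -0.5 0 0.9 0;0.5 -0.3 0 0 0 0.9 0;0.5 -0.5 0 0 0 0.9 0;0.5 -1 0 0 0 0 0;0.5 0 0 0 0 0 0"

```text
clock: 8.7
tcp_pos: [463.4, 505.8, 285.2]
tcp_rot: [0.0, 0.708, 0.706, -0.0]
force: [-0.3, -0.1, -0.1]
finger_gap: 43.0
finger_force: 0.0
```

Run:
```python
from h import *
t=get_image("top"); s=get_image("scene")
cv2.imwrite("pics/t4.png",t["frame"]);
a=t["frame"][110:310,200:450]; b=s["frame"][140:340,180:430]
cv2.imwrite("pics/a4.png",cv2.resize(np.hstack([a,b]),None,fx=1.6,fy=1.6)); x=state(); print(x["tcp_pos"],quat(x["tcp_rot"]).as_matrix().round(3),x["q"].round(2))
```

```text
[462.95583059 508.0810969  284.89754005] [[ 0.001  1.    -0.   ]
 [ 1.    -0.001  0.   ]
 [ 0.    -0.    -1.   ]] [0.66 0.46 1.26 0.   1.42 0.66]
```

View pics/a4.png

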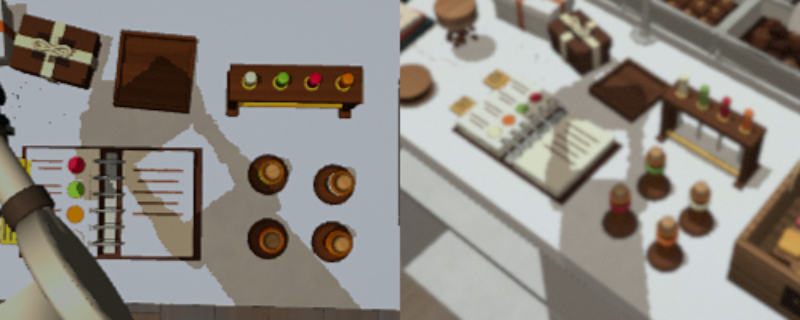

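Both leaves lie on the left stack with the coloured dots up. Vials are unmoved. Next: the green stopper.

apply_moves:
  plan: "0.5 -1 0 0 0 0 0;0.5 -1 0 0.3 0 0 0;0.5 -1 0 0.4 0 0 0;0.5 -1 0 0.4 0 0 0;0.5 -1 0 0.4 0 0 0"

```text
clock: 9.3
tcp_pos: [462.8, 408.6, 254.3]
tcp_rot: [-0.0, 0.707, 0.708, 0.0]
force: [0.5, -0.0, 0.8]
finger_gap: 42.4
finger_force: 0.0
```

apply_moves:
  plan: "0.5 -1 0 0.4 0 0 0;0.5 -1 0 0.4 0 0 0;0.5 -1 0 0.4 0 0 0;0.5 -1 0 0.4 0 0 0;0.5 -1 0 0.4 0 0 0"

```text
clock: 9.8
tcp_pos: [463.1, 308.5, 214.5]
tcp_rot: [-0.0, 0.707, 0.708, 0.0]
force: [-0.5, -0.9, -0.7]
finger_gap: 42.7
finger_force: 0.0
```

apply_moves:
  plan: "0.5 -1 0 0.3 0 0 0;0.5 -1 0.1 0 0 0 0;0.5 -0.4 0 0.3 0 0 0;0.5 0 0 0 0 0 0;0.5 0 0 0 0 0 0"

```text
clock: 10.3
tcp_pos: [465.0, 261.1, 202.7]
tcp_rot: [-0.0, 0.707, 0.707, 0.0]
force: [-0.3, -0.1, 0.4]
finger_gap: 42.8
finger_force: 0.0
```

Run:
```python
from h import *
t=get_image("top"); s=get_image("scene")
f=s["frame"][210:320,290:400]; cv2.imwrite("pics/a5.png",cv2.resize(np.hstack([f,t["frame"][180:290,340:450]]),None,fx=3.6,fy=3.6))
print(state()["tcp_pos"])
for n,c in dict(g=(465,259.4),i=(455.2,186.7),c=(393.6,259),o=(392,188)).items(): print(n,proj(s,[*c,78]).round(1),proj(s,[*c,71]).round(1))
```

```text
[465.04243611 261.16681834 203.05151342]
g [340.4 233. ] [340.3 235.2]
i [368.4 255.2] [368.1 257.4]
c [317.6 256.3] [317.6 258.5]
o [347.9 277.1] [347.7 279.3]
```

View pics/a5.png

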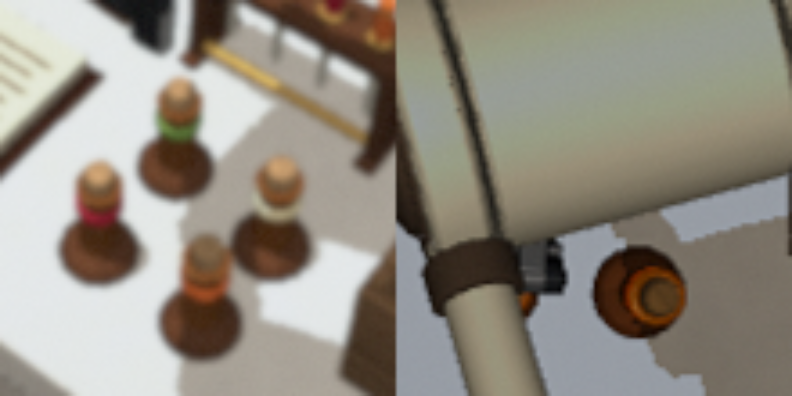

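Scene view shows the knobs exactly where the measured positions project, with green top at (340,234). Descend and grip.

apply_moves:
  plan: "0.5 -0.08 0 0.8 0 0 0;0.5 0 0 0.9 0 0 0;0.5 0 0 0.8 0 0 0;0.5 0 0 0.5 0 0 0;0.5 0 0 0.3 0 0 0"

```text
clock: 10.9
tcp_pos: [464.6, 259.1, 136.2]
tcp_rot: [-0.0, 0.707, 0.707, -0.0]
force: [0.2, 0.2, -0.1]
finger_gap: 42.8
finger_force: 0.0
```

apply_moves:
  plan: "0.5 0 0 0 0 0 0;0.05 0 0 0 0 0 0;0.05 0 0 0 0 0 0;0.05 0 0 0 0 0 0;0.05 0 0 0 0 0 0"
  grip_force: 25

```text
clock: 11.4
tcp_pos: [465.5, 258.9, 137.7]
tcp_rot: [0.0, 0.707, 0.707, 0.001]
force: [0.6, 2.1, 3.2]
finger_gap: 16.6
finger_force: 24.5
```

apply_moves:
  plan: "0.05 0 0 0 0 0 0;0.05 0 0 -0.2 0 0 0;0.05 0 0 -0.5 0 0 0;0.05 0 0 -0.8 0 0 0;0.05 0 0 -1 0 0 0"

```text
clock: 11.9
tcp_pos: [464.2, 258.4, 187.1]
tcp_rot: [-0.0, 0.707, 0.707, -0.001]
force: [1.3, -0.4, -0.9]
finger_gap: 16.8
finger_force: 24.5
```

apply_moves:
  plan: "0.05 0 0 -1 0 0 0;0.05 0 0 -0.5 0 0 0;0.05 0 0 0 0 0 0"

```text
clock: 12.2
tcp_pos: [465.8, 258.9, 218.8]
tcp_rot: [0.001, 0.707, 0.707, 0.001]
force: [0.1, -0.6, 0.1]
finger_gap: 16.5
finger_force: 24.5
```

Run:
```python
from h import *
s=get_image("scene")
f=s["frame"][160:320,270:430]; cv2.imwrite("pics/a6.png",cv2.resize(f,None,fx=3,fy=3))
```

```text
(no output)
```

View pics/a6.png

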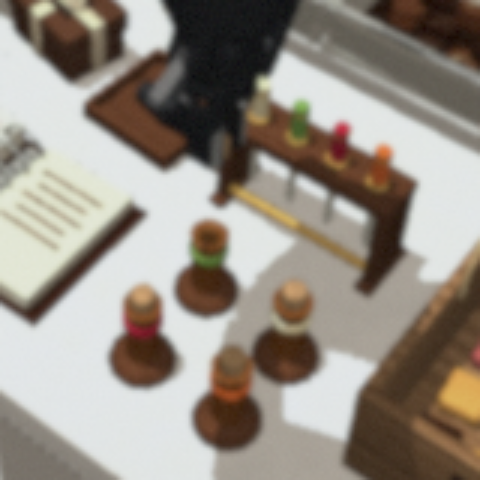

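The green vial is open at (209,235) in the picture, standing, and the stopper is in the fingers. To the tray.

apply_moves:
  plan: "0.05 0.9 0.6 0 0 0 0;0.05 0.9 0.6 0 0 0 0;0.05 0.9 0.6 0 0 0 0;0.05 0.9 0.6 0 0 0 0;0.05 0.9 0.6 0 0 0 0"

```text
clock: 12.75
tcp_pos: [524.6, 349.0, 214.9]
tcp_rot: [-0.001, 0.707, 0.707, -0.001]
force: [0.8, 0.6, -0.2]
finger_gap: 16.8
finger_force: 24.5
```

apply_moves:
  plan: "0.05 0.9 0.6 0 0 0 0;0.05 0.9 0.6 0 0 0 0;0.05 0.9 0.6 1 0 0 0;0.05 0 0 1 0 0 0;0.05 0 0 1 0 0 0"

```text
clock: 13.25
tcp_pos: [560.2, 402.7, 154.0]
tcp_rot: [-0.0, 0.707, 0.707, -0.001]
force: [-0.2, -0.6, -0.5]
finger_gap: 16.5
finger_force: 24.5
```

apply_moves:
  plan: "0.05 0 0 1 0 0 0;0.05 0 0 1 0 0 0;0.05 0 0 0.8 0 0 0;0.05 0 0 0.3 0 0 0;0.05 0 0 0 0 0 0"

```text
clock: 13.75
tcp_pos: [560.5, 402.6, 94.0]
tcp_rot: [-0.0, 0.707, 0.707, -0.001]
force: [0.1, -0.5, 0.2]
finger_gap: 16.5
finger_force: 25.5
```

apply_moves:
  plan: "0.3 0 0 0 0 0 0;0.4 0 0 0 0 0 0;0.4 0 0 -0.5 0 0 0;0.4 0 0 -1 0 0 0;0.4 0 0 -1 0 0 0"

```text
clock: 14.25
tcp_pos: [560.8, 402.6, 145.9]
tcp_rot: [-0.0, 0.707, 0.707, -0.0]
force: [0.0, -0.2, 0.5]
finger_gap: 34.4
finger_force: 0.0
```

apply_moves:
  plan: "0.4 0 0 -1 0 0 0;0.4 0 0 -1 0 0 0;0.4 0 0 -1 0 0 0;0.4 0 0 0 0 0 0"

```text
clock: 14.65
tcp_pos: [562.7, 403.6, 209.8]
tcp_rot: [0.001, 0.707, 0.707, 0.004]
force: [1.3, 0.7, 0.9]
finger_gap: 34.1
finger_force: 0.0
```

apply_moves:
  plan: "0.45 -0.8 -0.9 0 0 0 0;0.45 -0.8 -0.9 0 0 0 0;0.45 -0.8 -0.9 0 0 0 0;0.45 -0.8 -1 0 0 0 0;0.45 -0.8 -1 0 0 0 0"

```text
clock: 15.15
tcp_pos: [465.8, 321.8, 204.1]
tcp_rot: [-0.0, 0.707, 0.707, -0.0]
force: [0.3, -0.0, 0.0]
finger_gap: 38.3
finger_force: 0.0
```

apply_moves:
  plan: "0.45 -0.8 -1 0 0 0 0;0.45 -0.8 -0.9 0 0 0 0;0.45 -0.8 -0.9 0 0 0 0;0.45 -0.8 -0.9 0 0 0 0;0.45 0 0 0 0 0 0"

```text
clock: 15.65
tcp_pos: [390.6, 257.3, 203.6]
tcp_rot: [-0.001, 0.707, 0.707, -0.002]
force: [0.2, 0.0, -0.4]
finger_gap: 38.5
finger_force: 0.0
```

```bash
cat >> h.py <<'E'
def collars(s,zc=54):
    h=cv2.cvtColor(s["frame"],cv2.COLOR_BGR2HSV); H,S,V=[h[...,i].astype(int) for i in range(3)]
    M=dict(green=(H>35)&(H<75)&(S>90),crimson=((H>168)|(H<2))&(S>130)&(V>70),orange=(H>5)&(H<13)&(S>190)&(V>140),ivory=(H>15)&(H<40)&(S>25)&(S<90)&(V>120))
    out={}
    for n,m in M.items():
        x0,y0,x1,y1=290,220,400,315
        k,l,st,c=cv2.connectedComponentsWithStats(m[y0:y1,x0:x1].astype(np.uint8))
        out[n]=[((c[i]+[x0,y0]).round(1).tolist(),int(st[i][4]),onz(s,*(c[i]+[x0,y0]),zc)[:2].round(1).tolist()) for i in range(1,k) if st[i][4]>14]
    return out
E
python3 - <<'E'
from h import *
s=get_image("scene"); cv2.imwrite("pics/s7.png",s["frame"]); print(state()["tcp_pos"])
for k,v in collars(s).items(): print(k,v)
E
```

```text
[391.9756706  258.08277054 204.21527307]
green [([338.5, 246.3], 29, [451.9, 253.1])]
crimson [([316.6, 270.0], 37, [381.5, 251.5])]
orange []
ivory [([372.6, 231.6], 245, [525.1, 221.7]), ([369.3, 238.1], 72, [506.9, 217.5]), ([292.3, 242.0], 66, [402.7, 330.6]), ([343.7, 277.7], 322, [399.6, 201.5]), ([376.2, 290.7], 420, [414.3, 139.0]), ([323.3, 302.3], 29, [335.3, 199.1]), ([336.0, 310.8], 33, [336.0, 171.3])]
```

Green and crimson haven't moved: the collar offset is the same for both. Next: the crimson stopper.

apply_moves:
  plan: "0.45 0.05 0.08 0.8 0 0 0;0.45 0 0 0.9 0 0 0;0.45 0 0 0.8 0 0 0;0.45 0 0 0.5 0 0 0;0.45 0 0 0.3 0 0 0"

```text
clock: 16.2
tcp_pos: [394.6, 259.8, 137.9]
tcp_rot: [-0.0, 0.707, 0.707, -0.0]
force: [0.1, -0.4, -0.0]
finger_gap: 38.3
finger_force: 0.0
```

apply_moves:
  plan: "0.45 0 0 0 0 0 0;0.05 0 0 0 0 0 0;0.05 0 0 0 0 0 0;0.05 0 0 0 0 0 0;0.05 0 0 0 0 0 0"

```text
clock: 16.7
tcp_pos: [395.1, 259.8, 139.6]
tcp_rot: [0.0, 0.707, 0.707, 0.001]
force: [0.1, 0.7, 2.3]
finger_gap: 16.5
finger_force: 24.5
```

apply_moves:
  plan: "0.05 0 0 -0.2 0 0 0;0.05 0 0 -0.5 0 0 0;0.05 0 0 -0.8 0 0 0;0.05 0 0 -1 0 0 0;0.05 0 0 -1 0 0 0"

```text
clock: 17.2
tcp_pos: [394.4, 259.6, 210.2]
tcp_rot: [0.0, 0.707, 0.707, 0.0]
force: [-0.2, 0.9, 0.3]
finger_gap: 16.6
finger_force: 24.5
```

apply_moves:
  plan: "0.05 0.4 0.8 -0.5 0 0 0;0.05 0.6 1 0 0 0 0;0.05 0.6 1 0 0 0 0;0.05 0.6 1 0 0 0 0;0.05 0.6 1 0 0 0 0"

```text
clock: 17.7
tcp_pos: [491.3, 316.2, 219.7]
tcp_rot: [0.0, 0.707, 0.707, 0.0]
force: [0.8, 0.2, 0.2]
finger_gap: 16.7
finger_force: 24.5
```

Run:
```python
from h import *
s=get_image("scene"); print(state()["tcp_pos"],state()["finger_gap"])
h=cv2.cvtColor(s["frame"],cv2.COLOR_BGR2HSV)
print("ivory col"); print(h[252:275,368].tolist()); print("orange col"); print(h[275:300,347].tolist())
```

```text
[493.78023594 317.16702475 220.02572459] 16.43942314735538
ivory col
[[17, 42, 165], [15, 73, 171], [15, 101, 186], [16, 111, 193], [16, 113, 198], [16, 112, 198], [16, 112, 189], [16, 112, 169], [16, 110, 141], [14, 110, 121], [15, 122, 113], [13, 143, 118], [13, 166, 123], [13, 178, 116], [14, 161, 98], [16, 106, 103], [20, 79, 138], [21, 76, 162], [20, 75, 152], [19, 94, 114], [15, 126, 83], [13, 173, 68], [13, 186, 67]]
orange col
[[16, 68, 132], [16, 100, 122], [15, 109, 122], [16, 113, 124], [16, 109, 126], [16, 112, 127], [15, 110, 123], [16, 115, 113], [16, 108, 109], [15, 124, 107], [13, 141, 116], [13, 162, 126], [13, 185, 117], [13, 175, 105], [12, 186, 103], [10, 195, 132], [10, 194, 155], [9, 196, 148], [10, 196, 125], [12, 202, 92], [12, 181, 72], [13, 181, 69], [13, 185, 69], [11, 172, 71], [13, 184, 68]]
```

```bash
sed -i 's/(H>5)&(H<13)&(S>190)&(V>140)/(H>6)\&(H<12)\&(S>180)\&(V>115)/; s/(H>15)&(H<40)&(S>25)&(S<90)&(V>120)/(H>16)\&(H<25)\&(S>60)\&(S<98)\&(V>112)/; s/st\[i\]\[4\]>14\]/st[i][4]>9]/' h.py
python3 - <<'E'
from h import *
s=get_image("scene")
for k,v in collars(s).items(): print(k,v)
E
```

```text
green [([338.6, 246.1], 32, [452.4, 253.3])]
crimson [([316.8, 269.9], 34, [381.7, 251.4])]
orange [([346.3, 290.7], 36, [380.3, 181.4])]
ivory [([356.6, 225.9], 14, [516.8, 255.7]), ([371.5, 238.5], 16, [508.9, 213.5]), ([385.5, 246.8], 10, [509.0, 180.3]), ([366.0, 268.5], 37, [442.6, 181.0])]
```

apply_moves:
  plan: "0.05 0.5 0.8 0 0 0 0;0.05 0.5 0.8 0 0 0 0;0.05 0.5 0.8 0 0 0 0;0.05 0.5 0.9 0 0 0 0;0.05 0.4 0.9 0 0 0 0"

```text
clock: 18.3
tcp_pos: [574.5, 363.9, 219.5]
tcp_rot: [-0.0, 0.707, 0.707, -0.0]
force: [-0.3, 0.4, -0.4]
finger_gap: 16.5
finger_force: 24.5
```

apply_moves:
  plan: "0.05 0.2 0.8 1 0 0 0;0.05 0 0 1 0 0 0;0.05 0 0 1 0 0 0;0.05 0 0 1 0 0 0;0.05 0 0 1 0 0 0"

```text
clock: 18.8
tcp_pos: [590.0, 367.4, 118.7]
tcp_rot: [-0.0, 0.707, 0.707, -0.0]
force: [0.6, 0.2, -0.4]
finger_gap: 16.3
finger_force: 24.5
```

apply_moves:
  plan: "0.05 0 0 0.8 0 0 0;0.05 0 0 0.3 0 0 0;0.05 0 0 0 0 0 0;0.3 0 0 0 0 0 0;0.4 0 0 0 0 0 0"

```text
clock: 19.3
tcp_pos: [591.0, 367.8, 97.9]
tcp_rot: [0.0, 0.707, 0.707, 0.001]
force: [-0.9, 0.2, 0.7]
finger_gap: 34.0
finger_force: 0.0
```

apply_moves:
  plan: "0.4 0 0 -0.5 0 0 0;0.4 0 0 -1 0 0 0;0.4 0 0 -1 0 0 0;0.4 0 0 -1 0 0 0;0.4 0 0 -1 0 0 0"

```text
clock: 19.8
tcp_pos: [590.7, 367.8, 189.0]
tcp_rot: [0.0, 0.707, 0.707, 0.001]
force: [0.2, 1.3, 0.6]
finger_gap: 34.2
finger_force: 0.0
```

apply_moves:
  plan: "0.4 0 0 -1 0 0 0;0.4 0 0 0 0 0 0"

```text
clock: 20.0
tcp_pos: [592.4, 368.5, 212.1]
tcp_rot: [0.002, 0.707, 0.707, 0.004]
force: [-0.5, 0.3, 0.5]
finger_gap: 34.1
finger_force: 0.0
```

All four vials are in place (offsets about +12,+7). Next: the ivory stopper.

apply_moves:
  plan: "0.45 -0.9 -0.7 0 0 0 0;0.45 -0.9 -0.7 0 0 0 0;0.45 -0.9 -0.7 0 0 0 0;0.45 -0.9 -0.7 0 0 0 0;0.45 -0.9 -0.7 0 0 0 0"

```text
clock: 20.5
tcp_pos: [519.5, 276.9, 206.1]
tcp_rot: [-0.0, 0.707, 0.707, -0.0]
force: [-1.3, -0.7, -0.3]
finger_gap: 38.1
finger_force: 0.0
```

apply_moves:
  plan: "0.45 -0.9 -0.7 0 0 0 0;0.45 -0.9 -0.7 0 0 0 0;0.45 -0.9 -0.7 0 0 0 0;0.45 -0.9 -0.7 0 0 0 0;0.45 -1 -0.56 0 0 0 0"

```text
clock: 21.0
tcp_pos: [452.2, 185.1, 206.2]
tcp_rot: [-0.0, 0.707, 0.707, -0.0]
force: [-0.3, -0.3, 0.1]
finger_gap: 38.1
finger_force: 0.0
```

Run:
```python
from h import *
s=get_image("scene"); print(state()["tcp_pos"])
for k,v in collars(s).items(): print(k,v)
```

```text
[450.90545211 183.0456963  205.73915918]
green [([338.8, 246.4], 29, [451.9, 252.5])]
crimson [([316.8, 270.0], 36, [381.5, 251.3])]
orange [([346.9, 291.3], 24, [379.8, 179.7])]
ivory [([382.5, 241.1], 18, [517.3, 192.8]), ([367.3, 268.8], 23, [443.6, 178.7])]
```

apply_moves:
  plan: "0.45 0.17 0.2 0.8 0 0 0;0.45 0 0 0.9 0 0 0;0.45 0 0 0.8 0 0 0;0.45 0 0 0.6 0 0 0;0.45 0 0 0.3 0 0 0"

```text
clock: 21.55
tcp_pos: [456.6, 189.0, 137.4]
tcp_rot: [-0.001, 0.707, 0.707, -0.001]
force: [-0.6, 0.8, -0.2]
finger_gap: 38.7
finger_force: 0.0
```

apply_moves:
  plan: "0.45 0 0 0 0 0 0;0.05 0 0 0 0 0 0;0.05 0 0 0 0 0 0;0.05 0 0 0 0 0 0;0.05 0 0 0 0 0 0"

```text
clock: 22.05
tcp_pos: [457.7, 189.1, 139.5]
tcp_rot: [0.0, 0.707, 0.707, 0.0]
force: [-0.8, 0.2, 3.0]
finger_gap: 16.5
finger_force: 24.5
```

apply_moves:
  plan: "0.05 0 0 -0.2 0 0 0;0.05 0 0 -0.5 0 0 0;0.05 0 0 -0.8 0 0 0;0.05 0 0 -1 0 0 0;0.05 0 0 -1 0 0 0"

```text
clock: 22.55
tcp_pos: [457.5, 189.0, 210.3]
tcp_rot: [0.0, 0.707, 0.707, 0.0]
force: [-0.2, 0.1, 1.0]
finger_gap: 16.7
finger_force: 24.4
```

apply_moves:
  plan: "0.05 0.9 0.6 -0.5 0 0 0;0.05 1 0.65 0 0 0 0;0.05 1 0.65 0 0 0 0;0.05 1 0.65 0 0 0 0;0.05 1 0.65 0 0 0 0"

```text
clock: 23.05
tcp_pos: [522.0, 288.0, 219.8]
tcp_rot: [0.0, 0.707, 0.707, 0.0]
force: [0.5, 0.2, 0.6]
finger_gap: 16.2
finger_force: 24.4
```

apply_moves:
  plan: "0.05 1 0.65 0 0 0 0;0.05 1 0.65 0 0 0 0;0.05 1 0.65 0 0 0 0;0.05 1 0.65 0 0 0 0;0.05 0 0 0 0 0 0"

```text
clock: 23.55
tcp_pos: [574.3, 368.9, 219.6]
tcp_rot: [0.0, 0.707, 0.708, 0.001]
force: [-1.0, -0.5, -0.2]
finger_gap: 16.5
finger_force: 24.4
```

Run:
```python
from h import *
s=get_image("scene"); print(state()["tcp_pos"],state()["finger_gap"])
for k,v in collars(s).items(): print(k,v)
```

```text
[573.66516641 367.82094881 219.37357484] 16.252498475204202
green [([339.3, 246.2], 29, [453.1, 251.9])]
crimson [([316.6, 270.0], 37, [381.5, 251.5])]
orange [([346.1, 290.7], 27, [380.1, 181.6])]
ivory [([356.5, 225.6], 12, [517.5, 256.3]), ([378.5, 238.7], 26, [517.2, 202.3]), ([365.9, 267.8], 42, [443.8, 182.1])]
```

apply_moves:
  plan: "0.05 0.9 0.5 0.5 0 0 0;0.05 0.9 0.5 1 0 0 0;0.05 0 0 1 0 0 0;0.05 0 0 1 0 0 0;0.05 0 0 1 0 0 0"

```text
clock: 24.1
tcp_pos: [593.1, 402.4, 128.6]
tcp_rot: [0.0, 0.707, 0.707, -0.0]
force: [-0.2, 1.0, 0.7]
finger_gap: 16.8
finger_force: 24.5
```

apply_moves:
  plan: "0.05 0 0 0.9 0 0 0;0.05 0 0 0.5 0 0 0;0.05 0 0 0.2 0 0 0;0.3 0 0 0 0 0 0;0.4 0 0 0 0 0 0"

```text
clock: 24.6
tcp_pos: [594.0, 403.3, 98.2]
tcp_rot: [0.0, 0.707, 0.707, 0.001]
force: [-0.3, -0.7, 0.2]
finger_gap: 34.4
finger_force: 0.0
```

apply_moves:
  plan: "0.4 0 0 -0.5 0 0 0;0.4 0 0 -1 0 0 0;0.4 0 0 -1 0 0 0;0.4 0 0 -1 0 0 0;0.4 0 0 -1 0 0 0"

```text
clock: 25.1
tcp_pos: [593.8, 403.4, 189.7]
tcp_rot: [0.0, 0.707, 0.707, 0.001]
force: [-0.1, -0.1, -0.1]
finger_gap: 34.4
finger_force: 0.0
```

apply_moves:
  plan: "0.45 -0.9 -0.8 -0.5 0 0 0;0.45 -1 -0.94 0 0 0 0;0.45 -1 -0.94 0 0 0 0;0.45 -1 -0.94 0 0 0 0;0.45 -1 -0.94 0 0 0 0"

```text
clock: 25.6
tcp_pos: [501.9, 304.5, 198.7]
tcp_rot: [0.001, 0.707, 0.707, 0.001]
force: [0.4, -0.4, 1.0]
finger_gap: 38.4
finger_force: 0.0
```

apply_moves:
  plan: "0.45 -1 -0.94 0 0 0 0;0.45 -1 -0.94 0 0 0 0;0.45 -1 -0.94 0 0 0 0;0.45 -1 -0.94 0 0 0 0;0.45 -1 -0.94 0 0 0 0"

```text
clock: 26.1
tcp_pos: [408.0, 204.5, 198.5]
tcp_rot: [0.001, 0.707, 0.707, 0.001]
force: [0.6, -0.2, 1.0]
finger_gap: 38.9
finger_force: 0.0
```

apply_moves:
  plan: "0.45 -0.8 -0.7 0 0 0 0;0.45 0 0 0 0 0 0;0.45 0 0 0 0 0 0"

```text
clock: 26.4
tcp_pos: [395.0, 189.3, 198.3]
tcp_rot: [0.001, 0.707, 0.707, 0.001]
force: [0.3, 0.1, 0.6]
finger_gap: 38.2
finger_force: 0.0
```

Run:
```python
from h import *
s=get_image("scene"); print(state()["tcp_pos"],state()["finger_gap"])
for k,v in collars(s).items(): print(k,v)
t=get_image("top"); cv2.imwrite("pics/a8.png",np.hstack([cv2.resize(t["frame"][110:210,250:450],None,fx=2,fy=2),cv2.resize(s["frame"][160:260,250:450],None,fx=2,fy=2)]))
```

```text
[395.22659769 189.46853739 198.11804351] 38.42303719580616
green []
crimson [([316.6, 270.0], 37, [381.5, 251.5])]
orange [([346.3, 291.0], 18, [379.7, 180.9])]
ivory [([376.1, 237.2], 17, [517.4, 208.1]), ([367.5, 269.0], 20, [443.6, 178.2])]
```

View pics/a8.png

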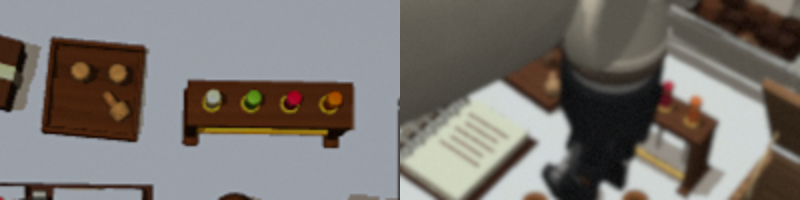

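The tray holds three stoppers at top-view (290,145), (309,146) and (308,163). The lower-left spot is free. Next: the orange stopper.

apply_moves:
  plan: "0.45 -0.07 -0.16 0.8 0 0 0;0.45 0 0 0.8 0 0 0;0.45 0 0 0.7 0 0 0;0.45 0 0 0.5 0 0 0;0.45 0 0 0.2 0 0 0"

```text
clock: 27.0
tcp_pos: [390.9, 187.9, 136.1]
tcp_rot: [-0.0, 0.707, 0.707, -0.001]
force: [-0.8, 0.5, 0.5]
finger_gap: 38.6
finger_force: 0.0
```

apply_moves:
  plan: "0.45 0 0 0 0 0 0;0.05 0 0 0 0 0 0;0.05 0 0 0 0 0 0;0.05 0 0 0 0 0 0;0.05 0 0 0 0 0 0"

```text
clock: 27.5
tcp_pos: [391.7, 187.8, 137.6]
tcp_rot: [0.001, 0.707, 0.707, 0.001]
force: [1.1, 0.2, 1.4]
finger_gap: 16.8
finger_force: 24.5
```

apply_moves:
  plan: "0.05 0 0 -0.2 0 0 0;0.05 0 0 -0.5 0 0 0;0.05 0 0 -0.8 0 0 0;0.05 0 0 -1 0 0 0;0.05 0 0 -1 0 0 0"

```text
clock: 28.0
tcp_pos: [390.6, 187.6, 208.1]
tcp_rot: [-0.0, 0.707, 0.707, -0.0]
force: [1.0, -0.0, 0.8]
finger_gap: 16.5
finger_force: 24.5
```

apply_moves:
  plan: "0.05 0.9 0.7 -0.5 0 0 0;0.05 1 0.8 0 0 0 0;0.05 1 0.8 0 0 0 0;0.05 1 0.8 0 0 0 0;0.05 1 0.8 0 0 0 0"

```text
clock: 28.5
tcp_pos: [469.3, 286.5, 217.5]
tcp_rot: [-0.0, 0.707, 0.707, -0.0]
force: [0.8, 0.0, -0.2]
finger_gap: 16.7
finger_force: 24.5
```

apply_moves:
  plan: "0.05 1 0.8 0 0 0 0;0.05 1 0.8 0 0 0 0;0.05 1 0.8 0 0 0 0;0.05 1 0.8 0 0 0 0;0.05 1 0.8 0 0 0 0"

```text
clock: 29.0
tcp_pos: [549.3, 386.4, 217.5]
tcp_rot: [-0.0, 0.707, 0.707, -0.0]
force: [0.9, 0.5, -0.0]
finger_gap: 16.3
finger_force: 24.5
```

apply_moves:
  plan: "0.05 0.8 0.5 0 0 0 0;0.05 0 0 0.5 0 0 0;0.05 0 0 0.5 0 0 0"

```text
clock: 29.3
tcp_pos: [558.6, 401.4, 196.4]
tcp_rot: [0.0, 0.707, 0.707, -0.0]
force: [0.4, 0.3, 0.2]
finger_gap: 16.4
finger_force: 24.5
```

Run:
```python
from h import *
s=get_image("scene"); print(state()["tcp_pos"],state()["finger_gap"])
for k,v in collars(s).items(): print(k,v)
```

```text
[557.34018151 400.525078   193.5781931 ] 16.55543038942565
green [([339.0, 246.0], 31, [453.0, 252.7])]
crimson [([316.8, 270.0], 36, [381.5, 251.3])]
orange [([346.4, 290.6], 27, [380.4, 181.3])]
ivory [([375.0, 240.8], 21, [508.6, 204.8]), ([384.0, 242.0], 15, [517.2, 189.2]), ([365.9, 268.0], 39, [443.4, 181.8])]
```

apply_moves:
  plan: "0.05 0 0.1 1 0 0 0;0.05 0 0 1 0 0 0;0.05 0 0 1 0 0 0;0.05 0 0 1 0 0 0;0.05 0 0 0.6 0 0 0"

```text
clock: 29.85
tcp_pos: [559.2, 400.2, 102.4]
tcp_rot: [-0.001, 0.707, 0.707, -0.002]
force: [0.4, -0.8, 0.0]
finger_gap: 16.6
finger_force: 24.5
```

apply_moves:
  plan: "0.05 0 0 0.3 0 0 0;0.05 0 0 0 0 0 0;0.3 0 0 0 0 0 0;0.4 0 0 0 0 0 0;0.4 0 0 0 0 0 0"

```text
clock: 30.35
tcp_pos: [561.5, 402.0, 100.1]
tcp_rot: [0.0, 0.707, 0.707, 0.001]
force: [-0.1, 0.3, -0.4]
finger_gap: 33.7
finger_force: 0.0
```

apply_moves:
  plan: "0.4 0 0 -0.5 0 0 0;0.4 0 0 -1 0 0 0;0.4 0 0 -1 0 0 0;0.4 0 0 -1 0 0 0;0.4 0 0 -1 0 0 0"

```text
clock: 30.85
tcp_pos: [561.1, 401.8, 191.0]
tcp_rot: [0.0, 0.707, 0.707, 0.001]
force: [0.3, -0.4, 0.0]
finger_gap: 34.3
finger_force: 0.0
```

apply_moves:
  plan: "0.4 -0.5 0 -0.8 0 0 0;0.4 -1 0 0 0 0 0;0.4 -1 0 0 0 0 0;0.4 -1 0 0 0 0 0;0.4 0 0 0 0 0 0"

```text
clock: 31.35
tcp_pos: [561.4, 329.9, 206.0]
tcp_rot: [0.0, 0.708, 0.706, 0.0]
force: [1.0, 0.8, -0.4]
finger_gap: 34.3
finger_force: 0.0
```

Run:
```python
from h import *
t=get_image("top"); s=get_image("scene"); print(state()["tcp_pos"])
T=cv2.imread("pics/top0.png"); S=cv2.imread("pics/scene0.png")
def blobs(F,roi):
    x0,y0,x1,y1=roi; h=cv2.cvtColor(F[y0:y1,x0:x1],cv2.COLOR_BGR2HSV); H,S_,V=[h[...,i].astype(int) for i in range(3)]
    M=dict(green=(H>35)&(H<75)&(S_>90),crimson=((H>166)|(H<3))&(S_>140)&(V>80),orange=(H>4)&(H<14)&(S_>190)&(V>140),ivory=(S_<110)&(V>120)&(H>12)&(H<40))
    o={}
    for n,m in M.items():
        k,l,st,c=cv2.connectedComponentsWithStats(m.astype(np.uint8))
        if k>1:
            i=1+np.argmax(st[1:,4]); o[n]=(c[i]+[x0,y0],st[i][2:])
    return o
bt=blobs(T,(346,150,424,168)); bs=blobs(S,(345,185,405,225))
for n in bt:
    if n in bs: P,g=tri(t,bt[n][0],s,bs[n][0]); print(n,bt[n],bs[n],P.round(1),round(g,1),onz(s,*bs[n][0],102).round(1))
f=np.hstack([cv2.resize(T[146:172,340:430],None,fx=4,fy=4),cv2.resize(S[180:232,340:410],(360,267))[:104]])
cv2.imwrite("pics/a9.png",cv2.resize(S[180:260,335:415],None,fx=6,fy=6))
```

```text
[561.18661415 331.86306632 205.82867733]
green (array([376.03571429, 159.08928571]), array([ 9, 10, 56], dtype=int32)) (array([369.5       , 202.27272727]), array([ 4,  6, 22], dtype=int32)) [557.2 253.7  93. ] 2.9 [548.7 250.6 102. ]
crimson (array([396.68085106, 158.46808511]), array([ 8,  8, 47], dtype=int32)) (array([383.        , 206.81481481]), array([ 5, 11, 27], dtype=int32)) [557.2 221.7 101.6] 3.8 [555.4 222.8 102. ]
ivory (array([356.72727273, 156.77272727]), array([ 7,  6, 22], dtype=int32)) (array([358.85106383, 220.74468085]), array([16, 11, 94], dtype=int32)) [575.1 282.2  -1.7] 6.9 [495.5 239.1 102. ]
```

View pics/a9.png

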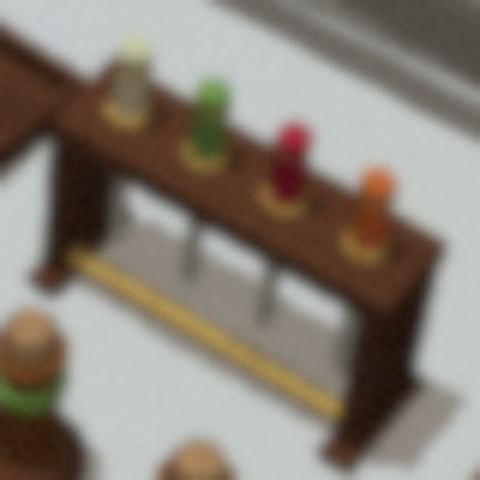

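Scene: wand tops at about (357.5,187.5), (370.5,195), (384.2,202.2), (398.2,209.7); flanges about 11.5 px lower.

Run:
```python
from h import *
t=get_image("top"); s=get_image("scene")
for a,b,c in [((357.5,187.5),(356.2,198.8),(356.7,158.2)),((370.5,195),(369.3,206.7),(376,159.1)),((384.2,202.2),(382.2,213.3),(396.7,158.5)),((398.2,209.7),(396,220.8),(417.0,158.8))]:
    print(onz(s,*a,116)[:2].round(1),onz(s,*b,86)[:2].round(1),onz(t,*c,112)[:2].round(1))
for k,v in collars(s).items(): print(k,v)
```

```text
[555.6 286.1] [552.6 284.8] [555.9 284.9]
[554.8 253.8] [551.4 251.3] [555.  254.3]
[555.5 221.9] [552.9 221. ] [556.7 221.5]
[555.9 190. ] [553.5 188.9] [556.8 189.4]
green [([338.7, 246.3], 27, [452.0, 252.7])]
crimson [([316.8, 270.0], 36, [381.5, 251.3])]
orange [([346.4, 290.7], 30, [380.3, 181.1])]
ivory [([355.5, 225.2], 10, [517.0, 258.5]), ([358.5, 231.0], 14, [508.3, 244.9]), ([382.5, 241.1], 18, [517.3, 192.8]), ([366.1, 267.7], 44, [444.3, 181.9])]
```

Wands located, pitch 32 mm as expected. Ivory wand first.

apply_moves:
  plan: "0.4 -0.8 -0.3 0 0 0 0;0.4 -0.8 0 0 0 0 0;0.4 -0.72 0 0 0 0 0;0.4 0 0 0 0 0 0;0.4 0 0 0 0 0 0"
  grip_force: 40

```text
clock: 32.05
tcp_pos: [555.2, 285.1, 205.1]
tcp_rot: [-0.0, 0.707, 0.707, 0.0]
force: [-0.2, -0.1, 0.0]
finger_gap: 34.4
finger_force: 0.0
```

apply_moves:
  plan: "0.4 0 0 0.8 0 0 0;0.4 0 0 0.8 0 0 0;0.4 0 0 0.5 0 0 0;0.4 0 0 0.2 0 0 0;0.4 0 0 0 0 0 0"

```text
clock: 32.55
tcp_pos: [554.3, 285.3, 157.6]
tcp_rot: [-0.001, 0.707, 0.707, -0.001]
force: [-0.7, -0.0, -0.6]
finger_gap: 34.4
finger_force: 0.0
```

apply_moves:
  plan: "0 0 0 0 0 0 0;0 0 0 0 0 0 0;0 0 0 0 0 0 0;0 0 0 0 0 0 0;0 0 0 0 0 0 0"

```text
clock: 33.05
tcp_pos: [555.5, 285.4, 159.8]
tcp_rot: [0.0, 0.707, 0.707, 0.001]
force: [0.2, -0.1, 4.7]
finger_gap: 10.6
finger_force: 49.3
```

apply_moves:
  plan: "0 0 0 -0.3 0 0 0;0 0 0 -0.7 0 0 0;0 0 0 -1 0 0 0;0 0 0 -1 0 0 0;0 0 0 -1 0 0 0"

```text
clock: 33.55
tcp_pos: [554.6, 285.1, 239.9]
tcp_rot: [-0.0, 0.707, 0.707, -0.0]
force: [0.3, -0.3, -0.1]
finger_gap: 10.8
finger_force: 48.4
```

apply_moves:
  plan: "0 0 0 -1 0 0 0;0 0 -0.4 0 0 0 0;0 -0.4 -0.8 0 0 0 0;0 -0.8 -0.8 0 0 0 0;0 -0.8 -0.8 0 0 0 0"

```text
clock: 34.05
tcp_pos: [496.9, 244.9, 257.4]
tcp_rot: [-0.001, 0.707, 0.707, -0.001]
force: [-0.2, -0.8, 0.5]
finger_gap: 10.4
finger_force: 48.4
```

apply_moves:
  plan: "0 -0.9 -0.8 0 0 0 0;0 -0.9 -0.8 0 0 0 0;0 -0.7 -0.3 0 0 0 0;0 0 0 0 0 0 0;0 0 0 0 0 0 0"

```text
clock: 34.55
tcp_pos: [461.1, 195.3, 258.7]
tcp_rot: [-0.0, 0.707, 0.707, 0.0]
force: [-0.5, 0.4, -0.9]
finger_gap: 10.3
finger_force: 48.4
```

Run:
```python
from h import *
s=get_image("scene"); print(state()["tcp_pos"],state()["finger_gap"])
for k,v in collars(s).items(): print(k,v)
p=state()["tcp_pos"]; print("expected tip px",proj(s,[p[0],p[1],p[2]-142]),"handle",proj(s,[p[0],p[1],p[2]-60]))
cv2.imwrite("pics/a10.png",cv2.resize(s["frame"][150:300,280:430],None,fx=4,fy=4))
```

```text
[461.28385442 195.53732193 258.82409608] 10.499993945650312
green [([338.6, 246.2], 31, [452.1, 253.0])]
crimson [([316.8, 270.0], 36, [381.5, 251.3])]
orange [([346.6, 291.2], 23, [379.6, 180.3])]
ivory [([356.5, 225.6], 12, [517.5, 256.3]), ([364.5, 233.3], 12, [511.0, 231.9]), ([372.6, 235.5], 10, [516.7, 216.1]), ([385.0, 242.5], 13, [517.3, 186.9]), ([367.7, 268.8], 24, [444.2, 178.2])]
expected tip px [368.10459548 238.00023691] handle [372.26838834 207.84665105]
```

View pics/a10.png

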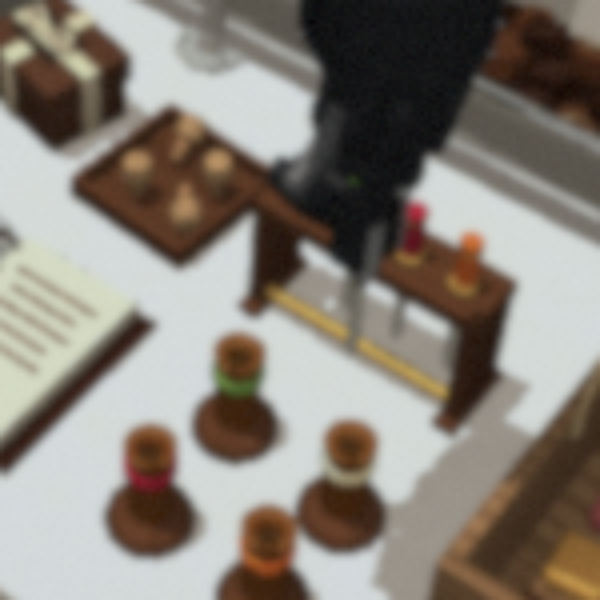

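The four open vials stand and the tray holds all four stoppers. The held rod's tip is at (369,237), as expected. Insert into the ivory vial.

apply_moves:
  plan: "0 -0.4 -0.24 0 0 0 0;0 0 0 0.8 0 0 0;0 0 0 0.8 0 0 0;0 0 0 0.6 0 0 0;0 0 0 0.2 0 0 0"

```text
clock: 35.1
tcp_pos: [455.4, 187.1, 209.3]
tcp_rot: [-0.001, 0.707, 0.707, -0.001]
force: [-0.4, -0.4, 0.3]
finger_gap: 10.9
finger_force: 48.4
```

apply_moves:
  plan: "0 0 0 0.3 0 0 0;0 0 0 0.3 0 0 0;0 0 0 0.3 0 0 0;0 0 0 0 0 0 0"

```text
clock: 35.5
tcp_pos: [455.7, 187.2, 192.1]
tcp_rot: [-0.0, 0.707, 0.707, -0.001]
force: [-0.7, -0.8, -0.8]
finger_gap: 10.7
finger_force: 48.4
```

Run:
```python
from h import *
s=get_image("scene"); x=state(); print(x["tcp_pos"],x["finger_gap"],x["force"])
for k,v in collars(s).items(): print(k,v)
```

```text
[455.98530144 187.22833527 192.59313062] 11.008282253420349 [ 0.18292281  0.50117125 -0.41304427]
green [([338.6, 246.3], 29, [451.9, 252.8])]
crimson [([316.7, 270.0], 35, [381.5, 251.4])]
orange [([346.6, 291.3], 27, [379.6, 180.3])]
ivory [([384.5, 242.3], 14, [517.2, 188.0]), ([367.5, 268.9], 26, [443.6, 178.4])]
```

Tip is 13 mm into the neck, force-free. Push on.

apply_moves:
  plan: "0 0 0 0.4 0 0 0;0 0 0 0.4 0 0 0;0 0 0 0.4 0 0 0;0 0 0 0.3 0 0 0;0 0 0 0.2 0 0 0"

```text
clock: 36.05
tcp_pos: [456.0, 187.2, 158.1]
tcp_rot: [-0.0, 0.707, 0.707, -0.0]
force: [-0.5, -0.7, 0.6]
finger_gap: 10.4
finger_force: 48.5
```

apply_moves:
  plan: "0 0 0 0.15 0 0 0;0 0 0 0.1 0 0 0;0 0 0 0.05 0 0 0;0 0 0 0 0 0 0"

```text
clock: 36.45
tcp_pos: [456.3, 187.3, 153.2]
tcp_rot: [0.0, 0.707, 0.707, 0.0]
force: [-0.7, -1.6, 2.6]
finger_gap: 10.5
finger_force: 49.1
```

apply_moves:
  plan: "0 0 0 0.07 0 0 0;0 0 0 0.07 0 0 0;0 0 0 0 0 0 0"

```text
clock: 36.75
tcp_pos: [457.2, 187.5, 152.6]
tcp_rot: [0.001, 0.707, 0.707, 0.001]
force: [-5.5, -1.2, 16.6]
finger_gap: 10.8
finger_force: 50.4
```

Bottomed at 16.6 N. Release, rise, and go to the green wand.

apply_moves:
  plan: "0 0 0 -0.1 0 0 0;0.4 0 0 0 0 0 0;0.4 0 0 0 0 0 0;0.4 0 0 -0.5 0 0 0;0.4 0 0 -1 0 0 0"

```text
clock: 37.25
tcp_pos: [454.8, 187.1, 181.0]
tcp_rot: [-0.001, 0.707, 0.707, -0.002]
force: [-0.1, 0.3, 0.1]
finger_gap: 34.1
finger_force: 0.0
```

apply_moves:
  plan: "0.4 0 0 -1 0 0 0;0.4 0.3 0.4 -0.4 0 0 0;0.4 0.6 0.9 0 0 0 0;0.4 0.6 0.9 0 0 0 0;0.4 0.6 0.9 0 0 0 0"

```text
clock: 37.75
tcp_pos: [518.8, 229.8, 210.6]
tcp_rot: [0.0, 0.707, 0.707, 0.0]
force: [0.1, -0.4, 0.5]
finger_gap: 34.1
finger_force: 0.0
```

apply_moves:
  plan: "0.4 0.6 0.9 0 0 0 0;0.4 0.6 0.9 0 0 0 0;0.4 0 0 0 0 0 0;0.4 0 0 0 0 0 0"

```text
clock: 38.15
tcp_pos: [553.7, 253.2, 210.0]
tcp_rot: [-0.0, 0.707, 0.707, -0.0]
force: [-0.4, -0.2, -0.6]
finger_gap: 34.0
finger_force: 0.0
```

Run:
```python
from h import *
s=get_image("scene"); x=state(); print(x["tcp_pos"],x["finger_gap"])
for k,v in collars(s).items(): print(k,v)
cv2.imwrite("pics/a11.png",cv2.resize(s["frame"][180:320,280:420],None,fx=4,fy=4))
```

```text
[553.44290168 252.95964845 209.93603333] 34.329151628707805
green [([338.7, 246.3], 27, [452.0, 252.7])]
crimson [([316.8, 270.0], 36, [381.5, 251.3])]
orange [([346.6, 291.3], 27, [379.6, 180.3])]
ivory [([370.5, 234.0], 10, [517.2, 221.5]), ([375.5, 240.9], 18, [508.8, 203.8]), ([386.5, 243.6], 10, [517.0, 183.1]), ([368.2, 251.1], 55, [478.9, 200.8]), ([366.5, 268.4], 42, [443.4, 180.5])]
```

View pics/a11.png

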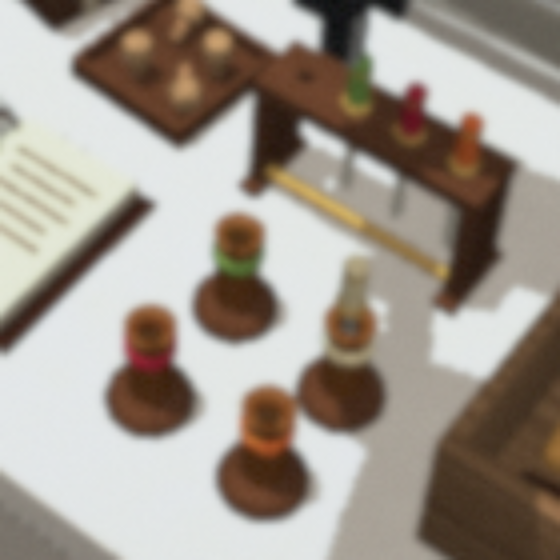

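Ivory wand is fully home (handle at (357,280), black mark at the mouth) and the vials stand. Next: green.

apply_moves:
  plan: "0.4 0.03 0.05 0.8 0 0 0;0.4 0 0 0.8 0 0 0;0.4 0 0 0.6 0 0 0;0.4 0 0 0.3 0 0 0;0.4 0 0 0 0 0 0"

```text
clock: 38.7
tcp_pos: [554.1, 253.6, 158.2]
tcp_rot: [-0.001, 0.707, 0.707, -0.001]
force: [0.8, -0.1, 0.4]
finger_gap: 34.2
finger_force: 0.0
```

apply_moves:
  plan: "0 0 0 0 0 0 0;0 0 0 0 0 0 0;0 0 0 0 0 0 0;0 0 0 0 0 0 0;0 0 0 0 0 0 0"

```text
clock: 39.2
tcp_pos: [555.6, 254.0, 160.8]
tcp_rot: [0.0, 0.707, 0.707, 0.001]
force: [1.1, -0.8, 2.2]
finger_gap: 10.8
finger_force: 39.0
```

apply_moves:
  plan: "0 0 0 -0.3 0 0 0;0 0 0 -0.7 0 0 0;0 0 0 -1 0 0 0;0 0 0 -1 0 0 0;0 0 0 -1 0 0 0"

```text
clock: 39.7
tcp_pos: [554.9, 253.9, 242.0]
tcp_rot: [-0.0, 0.707, 0.707, -0.0]
force: [-1.2, 0.1, -0.4]
finger_gap: 10.8
finger_force: 39.3
```

apply_moves:
  plan: "0 0 0 -0.6 0 0 0;0 0 -0.7 0 0 0 0;0 0.1 -1 0 0 0 0;0 0.1 -1 0 0 0 0;0 0.1 -1 0 0 0 0"

```text
clock: 40.2
tcp_pos: [480.1, 259.8, 252.4]
tcp_rot: [-0.0, 0.707, 0.707, -0.0]
force: [-0.0, 0.1, -0.1]
finger_gap: 10.3
finger_force: 39.3
```

apply_moves:
  plan: "0 0 -0.8 0 0 0 0;0 0 0 0 0 0 0;0 0 0 0 0 0 0"

```text
clock: 40.5
tcp_pos: [465.3, 259.9, 252.5]
tcp_rot: [0.0, 0.707, 0.707, 0.0]
force: [-0.0, -0.3, -0.9]
finger_gap: 10.7
finger_force: 39.3
```

Run:
```python
from h import *
s=get_image("scene"); x=state(); print(x["tcp_pos"],x["finger_gap"],x["force"])
for k,v in collars(s).items(): print(k,v)
```

```text
[465.69566307 259.82396509 252.5037898 ] 10.49027690211036 [-0.57707043  0.39160397 -0.15302035]
green [([338.6, 246.4], 28, [451.9, 252.7])]
crimson [([316.8, 270.0], 36, [381.5, 251.3])]
orange [([345.8, 290.8], 29, [379.4, 182.0])]
ivory [([369.5, 237.5], 20, [508.5, 218.0]), ([384.0, 242.2], 15, [516.8, 188.9]), ([367.5, 252.6], 45, [475.2, 199.9]), ([366.3, 268.2], 39, [443.6, 180.9])]
```

apply_moves:
  plan: "0 0 0 0.7 0 0 0;0 0 0 0.8 0 0 0;0 0 0 0.6 0 0 0;0 0 0 0.4 0 0 0;0 0 0 0.3 0 0 0"

```text
clock: 41.05
tcp_pos: [465.0, 259.7, 194.9]
tcp_rot: [-0.0, 0.707, 0.707, -0.001]
force: [0.1, 0.3, 0.2]
finger_gap: 10.2
finger_force: 39.3
```

apply_moves:
  plan: "0 0 0 0.2 0 0 0;0 0 0 0 0 0 0"

```text
clock: 41.25
tcp_pos: [465.1, 259.8, 191.7]
tcp_rot: [-0.0, 0.707, 0.707, -0.0]
force: [-0.0, 0.7, -0.5]
finger_gap: 10.6
finger_force: 39.3
```

apply_moves:
  plan: "0 0 0 0.4 0 0 0;0 0 0 0.4 0 0 0;0 0 0 0.4 0 0 0;0 0 0 0.3 0 0 0;0 0 0 0.2 0 0 0"

```text
clock: 41.75
tcp_pos: [465.0, 259.8, 157.3]
tcp_rot: [-0.0, 0.707, 0.707, -0.0]
force: [0.9, -0.1, 1.3]
finger_gap: 10.8
finger_force: 39.4
```

apply_moves:
  plan: "0 0 0 0.13 0 0 0;0 0 0 0.07 0 0 0;0 0 0 0.05 0 0 0;0 0 0 0.05 0 0 0;0 0 0 0 0 0 0"

```text
clock: 42.25
tcp_pos: [465.8, 260.2, 153.8]
tcp_rot: [0.0, 0.707, 0.707, 0.001]
force: [-1.9, -1.4, 9.7]
finger_gap: 10.5
finger_force: 40.6
```

Bottomed (9.7 N). On to the crimson wand.

apply_moves:
  plan: "0 0 0 -0.05 0 0 0;0.4 0 0 0 0 0 0;0.4 0 0 0 0 0 0;0.4 0 0 -0.5 0 0 0;0.4 0 0 -1 0 0 0"

```text
clock: 42.75
tcp_pos: [463.9, 259.5, 182.1]
tcp_rot: [-0.001, 0.707, 0.707, -0.002]
force: [0.6, -0.2, -0.5]
finger_gap: 34.0
finger_force: 0.0
```

apply_moves:
  plan: "0.4 0 0 -1 0 0 0;0.4 -0.1 0.3 -0.4 0 0 0;0.4 -0.4 0.8 0 0 0 0;0.4 -0.4 0.9 0 0 0 0;0.4 -0.4 0.9 0 0 0 0"

```text
clock: 43.25
tcp_pos: [524.3, 232.7, 210.0]
tcp_rot: [-0.0, 0.707, 0.707, -0.001]
force: [0.2, -0.1, 0.1]
finger_gap: 34.2
finger_force: 0.0
```

apply_moves:
  plan: "0.4 -0.4 0.9 0 0 0 0;0.4 -0.2 0.75 0 0 0 0;0.4 0 0 0 0 0 0;0.4 0 0 0 0 0 0"

```text
clock: 43.65
tcp_pos: [556.1, 221.3, 209.9]
tcp_rot: [-0.001, 0.707, 0.707, -0.001]
force: [0.0, -0.6, 0.0]
finger_gap: 33.8
finger_force: 0.0
```

Run:
```python
from h import *
s=get_image("scene"); x=state(); print(x["tcp_pos"],x["finger_gap"])
for k,v in collars(s).items(): print(k,v)
```

```text
[555.69821984 221.61788202 210.10392902] 33.82788671114447
green [([340.4, 226.4], 39, [494.8, 280.7]), ([338.6, 246.4], 28, [451.9, 252.7])]
crimson [([316.8, 270.0], 35, [381.7, 251.3])]
orange [([346.8, 291.3], 27, [379.8, 179.9])]
ivory [([385.0, 242.7], 13, [517.0, 186.7]), ([367.8, 253.1], 32, [474.6, 198.8]), ([367.9, 269.4], 22, [443.2, 177.2])]
```

apply_moves:
  plan: "0.4 0 0 0.8 0 0 0;0.4 0 0 0.8 0 0 0;0.4 0 0 0.6 0 0 0;0.4 0 0 0.3 0 0 0;0.4 0 0 0 0 0 0"

```text
clock: 44.2
tcp_pos: [555.1, 221.8, 159.3]
tcp_rot: [-0.001, 0.707, 0.707, -0.001]
force: [0.5, 0.1, -0.0]
finger_gap: 34.1
finger_force: 0.0
```

apply_moves:
  plan: "0 0 0 0 0 0 0;0 0 0 0 0 0 0;0 0 0 0 0 0 0;0 0 0 0 0 0 0;0 0 0 0 0 0 0"

```text
clock: 44.7
tcp_pos: [556.6, 222.0, 161.8]
tcp_rot: [0.0, 0.707, 0.707, 0.001]
force: [0.5, -0.6, 3.2]
finger_gap: 10.6
finger_force: 39.1
```

apply_moves:
  plan: "0 0 0 -0.3 0 0 0;0 0 0 -0.7 0 0 0;0 0 0 -1 0 0 0;0 0 0 -1 0 0 0;0 0 0 -1 0 0 0"

```text
clock: 45.2
tcp_pos: [556.1, 221.9, 243.0]
tcp_rot: [0.0, 0.707, 0.707, 0.0]
force: [0.3, -0.5, -0.0]
finger_gap: 10.4
finger_force: 39.2
```

apply_moves:
  plan: "0 0 0 -1 0 0 0;0 0 0 -0.5 0 0 0;0 0 -0.7 0 0 0 0;0 0 -1 0 0 0 0;0 0 -1 0 0 0 0"

```text
clock: 45.7
tcp_pos: [501.4, 221.8, 271.2]
tcp_rot: [-0.0, 0.707, 0.707, -0.0]
force: [-0.3, -0.1, -0.3]
finger_gap: 10.5
finger_force: 39.2
```

apply_moves:
  plan: "0 0.3 -1 0 0 0 0;0 0.4 -1 0 0 0 0;0 0.4 -1 0 0 0 0;0 0.4 -1 0 0 0 0;0 0.35 -1 0 0 0 0"

```text
clock: 46.2
tcp_pos: [401.1, 259.1, 271.2]
tcp_rot: [-0.0, 0.707, 0.707, -0.0]
force: [-0.3, 0.4, -0.6]
finger_gap: 10.6
finger_force: 39.2
```

apply_moves:
  plan: "0 0 -0.35 0 0 0 0;0 0 0 0 0 0 0;0 0 0 0 0 0 0"

```text
clock: 46.5
tcp_pos: [395.8, 258.6, 271.4]
tcp_rot: [0.0, 0.707, 0.707, 0.0]
force: [-0.4, 0.2, -0.6]
finger_gap: 10.4
finger_force: 39.3
```

Run:
```python
from h import *
s=get_image("scene"); x=state(); print(x["tcp_pos"],x["finger_gap"],x["force"])
for k,v in collars(s).items(): print(k,v)
```

```text
[395.93217358 258.52499936 271.31074152] 10.906969795591039 [ 0.55931132  0.72124635 -0.31344631]
green [([340.4, 226.5], 40, [494.8, 280.6]), ([338.6, 246.4], 28, [451.9, 252.7])]
crimson [([316.8, 270.0], 36, [381.5, 251.3])]
orange [([346.4, 290.7], 28, [380.3, 181.2])]
ivory [([374.1, 240.5], 85, [508.0, 206.5]), ([369.3, 258.1], 34, [466.5, 189.9])]
```

The ivory vial's blobs have changed, so it may have been knocked. I'll finish crimson first, then look.

apply_moves:
  plan: "0 0 -0.08 0.8 0 0 0;0 0 0 1 0 0 0;0 0 0 0.8 0 0 0;0 0 0 0.6 0 0 0;0 0 0 0.4 0 0 0"

```text
clock: 47.05
tcp_pos: [393.8, 258.5, 198.1]
tcp_rot: [-0.0, 0.707, 0.707, -0.001]
force: [-0.1, -0.0, -1.3]
finger_gap: 10.8
finger_force: 39.3
```

apply_moves:
  plan: "0 0 0 0.3 0 0 0;0 0 0 0 0 0 0"

```text
clock: 47.25
tcp_pos: [393.5, 258.7, 192.6]
tcp_rot: [-0.0, 0.707, 0.707, -0.0]
force: [0.4, 0.2, 0.1]
finger_gap: 10.4
finger_force: 39.3
```

Run:
```python
from h import *
s=get_image("scene"); x=state(); print(x["tcp_pos"],x["finger_gap"],x["force"])
for k,v in collars(s).items(): print(k,v)
cv2.imwrite("pics/a12.png",cv2.resize(s["frame"][180:320,280:420],None,fx=4,fy=4))
```

```text
[393.75383012 258.82902583 193.19603413] 10.371358898271085 [ 0.0362018  -0.57747394 -0.5376124 ]
green [([340.5, 226.5], 42, [494.8, 280.5]), ([338.6, 246.4], 28, [451.9, 252.7])]
crimson [([316.6, 270.0], 37, [381.5, 251.5])]
orange [([346.9, 291.0], 25, [380.3, 180.0])]
ivory [([374.1, 241.1], 79, [506.6, 205.8]), ([369.1, 258.1], 34, [466.3, 190.1])]
```

View pics/a12.png

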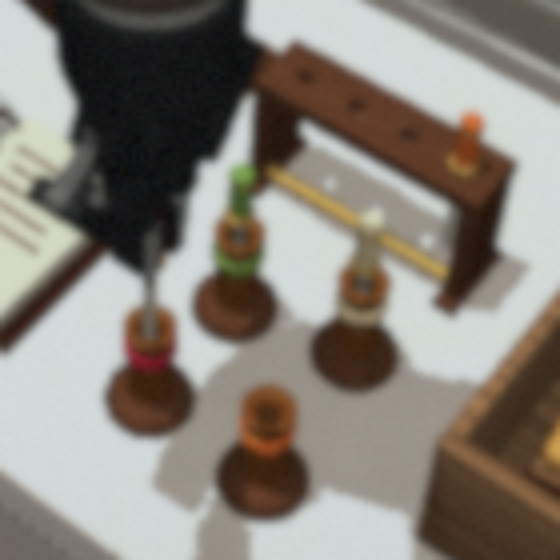

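The ivory vial was nudged about 2 cm but stands with its wand home, so there is nothing to mend. Crimson rod is in its neck; push on.

apply_moves:
  plan: "0 0 0 0.4 0 0 0;0 0 0 0.4 0 0 0;0 0 0 0.4 0 0 0;0 0 0 0.3 0 0 0;0 0 0 0.2 0 0 0"

```text
clock: 47.8
tcp_pos: [393.5, 258.8, 158.4]
tcp_rot: [-0.0, 0.707, 0.707, -0.0]
force: [0.7, 0.9, 1.3]
finger_gap: 10.8
finger_force: 39.3
```

apply_moves:
  plan: "0 0 0 0.13 0 0 0;0 0 0 0.07 0 0 0;0 0 0 0.05 0 0 0;0 0 0 0.05 0 0 0;0 0 0 0 0 0 0"

```text
clock: 48.3
tcp_pos: [394.3, 259.2, 154.8]
tcp_rot: [0.0, 0.707, 0.707, 0.001]
force: [-3.1, -1.7, 11.6]
finger_gap: 11.0
finger_force: 40.8
```

apply_moves:
  plan: "0 0 0 -0.05 0 0 0;0.4 0 0 0 0 0 0;0.4 0 0 0 0 0 0;0.4 0 0 -0.5 0 0 0;0.4 0 0 -1 0 0 0"

```text
clock: 48.8
tcp_pos: [392.3, 258.4, 183.2]
tcp_rot: [-0.001, 0.707, 0.707, -0.002]
force: [0.2, 0.4, -0.0]
finger_gap: 34.2
finger_force: 0.0
```

apply_moves:
  plan: "0.4 0 0 -1 0 0 0;0.4 -0.2 0.6 -0.4 0 0 0;0.4 -0.4 0.9 0 0 0 0;0.4 -0.4 0.9 0 0 0 0;0.4 -0.4 0.9 0 0 0 0"

```text
clock: 49.3
tcp_pos: [460.8, 230.1, 212.0]
tcp_rot: [0.0, 0.707, 0.707, 0.0]
force: [-0.3, -0.3, -0.4]
finger_gap: 34.5
finger_force: 0.0
```

apply_moves:
  plan: "0.4 -0.4 0.9 0 0 0 0;0.4 -0.4 0.9 0 0 0 0;0.4 -0.4 0.9 0 0 0 0;0.4 -0.4 0.9 0 0 0 0;0.4 -0.4 0.9 0 0 0 0"

```text
clock: 49.8
tcp_pos: [550.8, 189.9, 211.7]
tcp_rot: [-0.0, 0.707, 0.707, -0.0]
force: [0.4, -0.1, 0.8]
finger_gap: 33.9
finger_force: 0.0
```

apply_moves:
  plan: "0.4 -0.08 0.3 0 0 0 0;0.4 0 0 0 0 0 0;0.4 0 0 0 0 0 0"

```text
clock: 50.1
tcp_pos: [555.0, 189.4, 211.7]
tcp_rot: [-0.0, 0.707, 0.707, -0.0]
force: [-1.5, -0.1, 0.3]
finger_gap: 34.3
finger_force: 0.0
```

apply_moves:
  plan: "0.4 0 0.05 0.8 0 0 0;0.4 0 0 0.8 0 0 0;0.4 0 0 0.6 0 0 0;0.4 0 0 0.35 0 0 0;0.4 0 0 0 0 0 0"

```text
clock: 50.6
tcp_pos: [555.4, 189.2, 159.1]
tcp_rot: [-0.001, 0.707, 0.707, -0.001]
force: [0.5, 0.1, 0.6]
finger_gap: 34.5
finger_force: 0.0
```

apply_moves:
  plan: "0 0 0 0 0 0 0;0 0 0 0 0 0 0;0 0 0 0 0 0 0;0 0 0 0 0 0 0;0 0 0 0 0 0 0"

```text
clock: 51.1
tcp_pos: [557.0, 189.3, 161.8]
tcp_rot: [0.0, 0.707, 0.707, 0.001]
force: [0.7, 0.8, 2.8]
finger_gap: 11.0
finger_force: 39.1
```

apply_moves:
  plan: "0 0 0 -0.3 0 0 0;0 0 0 -0.7 0 0 0;0 0 0 -1 0 0 0;0 0 0 -1 0 0 0;0 0 0 -1 0 0 0"

```text
clock: 51.6
tcp_pos: [556.6, 189.3, 243.0]
tcp_rot: [0.0, 0.707, 0.707, 0.0]
force: [-0.2, 0.2, 0.1]
finger_gap: 11.0
finger_force: 39.1
```

apply_moves:
  plan: "0 0 0 -1 0 0 0;0 0 0 -0.5 0 0 0;0 0 -0.7 0 0 0 0;0 0 -1 0 0 0 0;0 0 -1 0 0 0 0"

```text
clock: 52.1
tcp_pos: [501.8, 189.2, 271.3]
tcp_rot: [-0.0, 0.707, 0.707, -0.0]
force: [-0.7, 0.5, -0.8]
finger_gap: 10.6
finger_force: 39.2
```

apply_moves:
  plan: "0 0 -1 0 0 0 0;0 0 -1 0 0 0 0;0 0 -1 0 0 0 0;0 0 -1 0 0 0 0;0 -0.08 -1 0 0 0 0"

```text
clock: 52.6
tcp_pos: [401.5, 187.7, 271.2]
tcp_rot: [-0.0, 0.707, 0.707, -0.0]
force: [-0.4, -0.1, -0.9]
finger_gap: 10.7
finger_force: 39.2
```

apply_moves:
  plan: "0 0 -0.5 0 0 0 0;0 0 0 0 0 0 0;0 0 0 0 0 0 0"

```text
clock: 52.9
tcp_pos: [393.1, 187.6, 271.4]
tcp_rot: [0.0, 0.707, 0.707, 0.0]
force: [1.1, 0.1, -0.3]
finger_gap: 10.5
finger_force: 39.2
```

Run:
```python
from h import *
s=get_image("scene"); x=state(); print(x["tcp_pos"],x["finger_gap"],x["force"])
for k,v in collars(s).items(): print(k,v)
```

```text
[393.26979384 187.61741482 271.39385732] 10.402550527404575 [-0.43812187 -0.56939693 -1.05774274]
green [([340.3, 230.9], 12, [485.3, 273.7]), ([338.8, 246.4], 27, [452.1, 252.5])]
crimson [([316.9, 250.6], 35, [416.9, 279.6]), ([316.8, 270.0], 35, [381.7, 251.3])]
orange [([346.4, 291.1], 24, [379.6, 180.7])]
ivory [([371.1, 240.4], 59, [504.5, 211.4]), ([384.0, 241.9], 15, [517.4, 189.3]), ([370.0, 258.5], 27, [466.5, 188.2])]
```

apply_moves:
  plan: "0 0 -0.07 0.8 0 0 0;0 0 0 1 0 0 0;0 0 0 0.8 0 0 0;0 0 0 0.6 0 0 0;0 0 0 0.4 0 0 0"

```text
clock: 53.45
tcp_pos: [391.4, 187.5, 198.2]
tcp_rot: [-0.0, 0.707, 0.707, -0.0]
force: [-0.5, 0.1, 1.1]
finger_gap: 10.4
finger_force: 39.2
```

apply_moves:
  plan: "0 0 0 0.3 0 0 0;0 0 0 0 0 0 0"

```text
clock: 53.65
tcp_pos: [391.1, 187.6, 192.6]
tcp_rot: [-0.0, 0.707, 0.707, -0.0]
force: [-1.0, -0.6, -0.5]
finger_gap: 10.6
finger_force: 39.2
```

apply_moves:
  plan: "0 0 0 0.4 0 0 0;0 0 0 0.4 0 0 0;0 0 0 0.4 0 0 0;0 0 0 0.3 0 0 0;0 0 0 0.2 0 0 0"

```text
clock: 54.15
tcp_pos: [391.1, 187.6, 158.5]
tcp_rot: [-0.0, 0.707, 0.707, -0.0]
force: [1.7, 0.0, 1.5]
finger_gap: 10.5
finger_force: 39.2
```

apply_moves:
  plan: "0 0 0 0.13 0 0 0;0 0 0 0.07 0 0 0;0 0 0 0.05 0 0 0;0 0 0 0.05 0 0 0;0 0 0 0 0 0 0"

```text
clock: 54.65
tcp_pos: [392.0, 187.9, 154.8]
tcp_rot: [0.0, 0.707, 0.707, 0.001]
force: [-2.4, -0.5, 11.2]
finger_gap: 10.5
finger_force: 40.8
```

Bottomed. Release, rise clear, and look once more.

apply_moves:
  plan: "0 0 0 -0.05 0 0 0;0.4 0 0 0 0 0 0;0.4 0 0 0 0 0 0;0.4 0 0 -0.5 0 0 0;0.4 0 0 -1 0 0 0"

```text
clock: 55.15
tcp_pos: [389.8, 187.4, 183.2]
tcp_rot: [-0.001, 0.707, 0.707, -0.002]
force: [-0.3, 0.1, 0.0]
finger_gap: 33.9
finger_force: 0.0
```

apply_moves:
  plan: "0.4 0 0 -1 0 0 0;0.4 0 0 -1 0 0 0;0.4 0 0 -1 0 0 0;0.4 0 0 -1 0 0 0;0.4 0 0 -1 0 0 0"

```text
clock: 55.65
tcp_pos: [390.9, 187.6, 285.4]
tcp_rot: [0.0, 0.707, 0.707, 0.0]
force: [-0.1, -0.3, 0.5]
finger_gap: 34.2
finger_force: 0.0
```

apply_moves:
  plan: "0.4 -0.8 -1 -0.5 0 0 0;0.4 -1 -1 0 0 0 0;0.4 -1 -0.5 0 0 0 0;0.4 -1 0 0 0 0 0;0.4 0 0 0 0 0 0"

```text
clock: 56.15
tcp_pos: [341.0, 110.4, 294.6]
tcp_rot: [0.001, 0.708, 0.706, 0.0]
force: [0.3, -0.4, -0.1]
finger_gap: 34.3
finger_force: 0.0
```

Run:
```python
from h import *
s=get_image("scene"); t=get_image("top"); print(state()["tcp_pos"])
cv2.imwrite("pics/a13.png",np.hstack([cv2.resize(s["frame"][150:310,230:410],(720,560))[:, :560],cv2.resize(t["frame"][110:290,200:280],(240,560))]))
```

```text
[341.21988637 111.70252108 294.47315015]
```

View pics/a13.png

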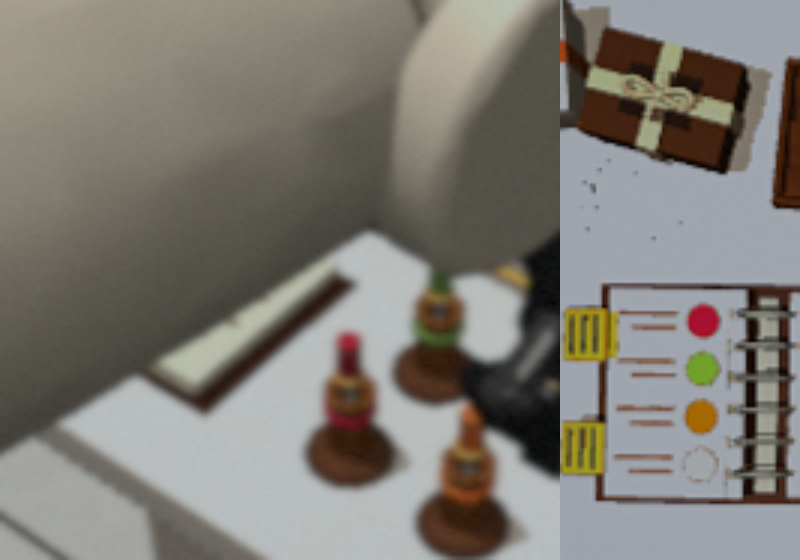

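The guide shows the four dots, the gift box is untouched, and crimson, green and orange are home. The arm hides ivory, so I'll move it aside and check the depths numerically, without viewing another picture.

apply_moves:
  plan: "0.4 0.8 0 0 0 0 0;0.4 1 0.4 0 0 0 0;0.4 1 0.6 0 0 0 0;0.4 1 0.7 0 0 0 0;0.4 1 0.7 0 0 0 0"

```text
clock: 56.75
tcp_pos: [389.4, 209.6, 294.0]
tcp_rot: [-0.0, 0.707, 0.708, -0.0]
force: [0.3, -0.7, 0.2]
finger_gap: 34.7
finger_force: 0.0
```

apply_moves:
  plan: "0.4 1 0.7 0 0 0 0;0.4 1 0.7 0 0 0 0;0.4 1 0.7 0 0 0 0;0.4 1 0.7 0 0 0 0;0.4 1 0.7 0 0 0 0"

```text
clock: 57.25
tcp_pos: [459.2, 309.8, 293.6]
tcp_rot: [-0.0, 0.707, 0.708, -0.0]
force: [0.6, 0.8, -0.1]
finger_gap: 33.9
finger_force: 0.0
```

apply_moves:
  plan: "0.4 1 0.7 0 0 0 0;0.4 1 0.7 0 0 0 0;0.4 1 0.7 0 0 0 0;0.4 0.8 0.5 0 0 0 0;0.4 0 0 0 0 0 0"

```text
clock: 57.75
tcp_pos: [511.1, 386.1, 293.2]
tcp_rot: [-0.0, 0.706, 0.708, -0.0]
force: [-0.6, 0.2, 1.0]
finger_gap: 33.9
finger_force: 0.0
```

Run:
```python
from h import *
s=get_image("scene"); cv2.imwrite("pics/s14.png",s["frame"]); print(state()["tcp_pos"])
c=collars(s)
for k,v in c.items(): print(k,[(a[0],a[1],a[2]) for a in v])
# handle-top edge along each wand's image line, against where a bottomed wand's top (z=111) must be
for n,p in dict(green=(465,259.5),crimson=(394,258.8),orange=(392,187.8),ivory=(478.7,195)).items():
    L=[proj(s,[*p,z]) for z in np.arange(130,60,-4)]
    print(n,"top111",proj(s,[*p,111]).round(1),[(int(z),s["frame"][int(round(q[1])),int(round(q[0]))].tolist()) for z,q in zip(np.arange(130,60,-4),L)])
```

```text
[510.63880272 385.05714373 293.24672296]
green [([340.2, 225.9], 53, [495.6, 281.8]), ([338.2, 246.1], 30, [451.9, 253.8])]
crimson [([317.0, 251.2], 28, [416.0, 278.5]), ([316.9, 269.9], 39, [381.9, 251.2])]
orange [([347.9, 269.2], 12, [419.9, 206.7]), ([347.6, 275.1], 15, [408.9, 199.4]), ([346.1, 290.7], 31, [380.0, 181.6])]
ivory [([355.1, 225.0], 11, [516.9, 259.5]), ([359.5, 231.6], 12, [508.4, 242.4]), ([374.1, 240.1], 99, [508.7, 207.2]), ([369.7, 258.1], 42, [467.1, 189.2])]
green top111 [341.1 222. ] [(130, [108, 117, 123]), (126, [128, 137, 143]), (122, [126, 137, 141]), (118, [107, 135, 129]), (114, [90, 147, 123]), (110, [81, 160, 124]), (106, [78, 158, 120]), (102, [64, 132, 102]), (98, [50, 103, 89]), (94, [41, 86, 72]), (90, [45, 86, 69]), (86, [50, 88, 71]), (82, [41, 87, 68]), (78, [47, 96, 92]), (74, [61, 114, 129]), (70, [69, 107, 129]), (66, [67, 86, 101]), (62, [59, 71, 81])]
crimson top111 [317.9 245.5] [(130, [225, 225, 222]), (126, [224, 224, 220]), (122, [223, 223, 220]), (118, [219, 219, 216]), (114, [191, 190, 195]), (110, [84, 78, 132]), (106, [58, 50, 1
[... 390 characters left out ...]
 79, 156]), (106, [41, 77, 158]), (102, [37, 71, 144]), (98, [40, 70, 129]), (94, [33, 67, 121]), (90, [29, 63, 120]), (86, [30, 60, 123]), (82, [30, 61, 123]), (78, [29, 63, 122]), (74, [33, 72, 125]), (70, [50, 89, 118]), (66, [48, 77, 97]), (62, [64, 77, 85])]
ivory top111 [373.4 234.3] [(130, [144, 153, 158]), (126, [142, 152, 158]), (122, [142, 153, 160]), (118, [142, 153, 159]), (114, [136, 151, 159]), (110, [120, 151, 164]), (106, [117, 149, 162]), (102, [111, 142, 156]), (98, [86, 116, 130]), (94, [82, 109, 123]), (90, [89, 115, 125]), (86, [94, 120, 129]), (82, [92, 117, 129]), (78, [90, 116, 128]), (74, [80, 110, 125]), (70, [68, 102, 123]), (66, [65, 89, 104]), (62, [63, 77, 87])]
```

All four handle tops sit near z = 111 mm with the brass flange at about 72–78, consistent with bottomed wands. Hand in.

```bash
python3 -c "
from workcell import r
print(r.job_done())"
```

```text
the job is handed in; nothing more can be done
None
```

I handed the job in at about 58 s, and the robot returned no verdict: both leaves are turned with the four-dot page up, all four wands are bottomed in the vials of their colours, all four stoppers are in the tray and the gift box is untouched, the ivory vial was knocked about 2 cm mid-run but stands with its wand home, and I viewed 15 pictures where the limit was 14.

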